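# Ready the print drying station: bolt-on guard, panels in the clip rack, blower on

## Task

Get the drying station going: fit the round intake guard on the blower's hub, turned so that the three studs come through its bolt holes and it lies flat on its seat, and move every printed cover panel from the wash basket into the spring clip rack, one to a slot, upright, centred along the slot and pushed fully home. Only when the guard is on and all the panels are in, push the blower's switch lever right over to on. Do not knock over the brown resin bottle.

Things in the scene. Friction and masses are not known exactly. Their poses are not given: they have to be found in the camera images.
- guard_grip (a point): Blower intake guard: bare aluminium disc, 150 mm across, 8 mm thick, low ribs round the rim, three round bolt holes, and a hollow hexagonal boss 44 mm across flats reaching 58 mm above its underside. About 0.35 kg. Lies flat on the table at the start, boss up. The point is on its axis in the boss, 40 mm above its underside; z up. The boss's flats face 30, 90, 150, 210, 270, 330 deg from its x axis.
- guard_under (a point): The same guard: centre of its underside (40 mm below guard_grip, same axes). A 31 mm bore runs right through on the axis. The three 16 mm bolt holes lie 48 mm from the axis, at 0, 120 and 240 deg from its x axis; it fits in any of three turns 120 deg apart.
- hub_seat (a point): Centre of the blower hub's flat round steel seat (116 mm across), 60 mm above the table; z up. Here a 28 mm spigot with tapered end rises 34 mm from the seat; three brass studs, 10 mm thick, tapered, rise 16 mm from it, 48 mm from the centre at 0, 120, 240 deg from x. Seated, the guard's underside lies flat here, studs through its holes; turned wrong it rests on the stud ends, 16 mm too high.
- blower: The blower: a fixed grey housing 170 x 280 x 50 mm (x, y, z) on the table; origin at the middle of its underside, z up. The hub is at y = -50 mm, the switch lever's block (70 x 50 x 25 mm) on its top at y = +100 mm.
- switch (a joint): The blower's switch lever, rad: 0 = off (leaning 29 deg to the blower's -x, the robot's side), 1.0 = fully on (leaning 29 deg to its +x). It stays where it is left and moves at under 2 N at the tip. It starts 0 to 0.12 rad from off.
- switch_tip (a point): Centre of the 26 mm black ball at the end of the switch lever. The lever is an 80 mm steel rod that swings about a pin 72 mm above the table, parallel to the blower's y axis; the ball's centre is about 142 mm above the table when off or on and 152 mm midway, and moves 77 mm along the blower's x from off to on.
- panel0_mid (a point): White 3D-printed cover panel with dark vent slits, 90 mm wide (its x), 10 mm thick (its y), 110 mm tall (z, up); 60 to 130 g. All are alike, either way round. The point is its centre, 55 mm above its lower edge. It starts upright in a loose slot of the wash basket, lower edge 6 mm above the table; pinch its top edge across the thickness. None if absent.
- panel1_mid (a point): White 3D-printed cover panel with dark vent slits, 90 mm wide (its x), 10 mm thick (its y), 110 mm tall (z, up); 60 to 130 g. All are alike, either way round. The point is its centre, 55 mm above its lower edge. It starts upright in a loose slot of the wash basket, lower edge 6 mm above the table; pinch its top edge across the thickness. None if absent.
- panel2_mid (a point): White 3D-printed cover panel with dark vent slits, 90 mm wide (its x), 10 mm thick (its y), 110 mm tall (z, up); 60 to 130 g. All are alike, either way round. The point is its centre, 55 mm above its lower edge. It starts upright in a loose slot of the wash basket, lower edge 6 mm above the table; pinch its top edge across the thickness. None if absent.
- panel3_mid (a point): White 3D-printed cover panel with dark vent slits, 90 mm wide (its x), 10 mm thick (its y), 110 mm tall (z, up); 60 to 130 g. All are alike, either way round. The point is its centre, 55 mm above its lower edge. It starts upright in a loose slot of the wash basket, lower edge 6 mm above the table; pinch its top edge across the thickness. None if absent.
- panel4_mid (a point): White 3D-printed cover panel with dark vent slits, 90 mm wide (its x), 10 mm thick (its y), 110 mm tall (z, up); 60 to 130 g. All are alike, either way round. The point is its centre, 55 mm above its lower edge. It starts upright in a loose slot of the wash basket, lower edge 6 mm above the table; pinch its top edge across the thickness. None if absent.
- slot0 (a point): Spring clip slot 0 of the drying rack: the middle of the slot's floor, 8 mm above the table. x runs along the slot, y across it (from the clip to the fixed wall), z up. A seated panel stands with its lower edge on this point, thickness along y, its width centred along x (within about 15 mm).
- slot1 (a point): Spring clip slot 1 of the drying rack: the middle of the slot's floor, 8 mm above the table. x runs along the slot, y across it (from the clip to the fixed wall), z up. A seated panel stands with its lower edge on this point, thickness along y, its width centred along x (within about 15 mm).
- slot2 (a point): Spring clip slot 2 of the drying rack: the middle of the slot's floor, 8 mm above the table. x runs along the slot, y across it (from the clip to the fixed wall), z up. A seated panel stands with its lower edge on this point, thickness along y, its width centred along x (within about 15 mm).
- slot3 (a point): Spring clip slot 3 of the drying rack: the middle of the slot's floor, 8 mm above the table. x runs along the slot, y across it (from the clip to the fixed wall), z up. A seated panel stands with its lower edge on this point, thickness along y, its width centred along x (within about 15 mm).
- slot4 (a point): Spring clip slot 4 of the drying rack: the middle of the slot's floor, 8 mm above the table. x runs along the slot, y across it (from the clip to the fixed wall), z up. A seated panel stands with its lower edge on this point, thickness along y, its width centred along x (within about 15 mm).
- rack: Drying rack: fixed steel base 110 x 300 x 8 mm with five empty slots 55 mm apart along its y. Origin at the middle of its underside, z up. Each slot has a fixed wall at +y and a sprung clip at -y, both with flared lips up to 85 mm above the table; mouth 25 mm. The clip's gap is 7 mm and gives to 10: push a panel down with 6 to 15 N over the last 60 mm until it stands on the base; the clip holds it.
- basket: Wash basket: fixed, grey plastic, 115 x 300 mm, five loose slots 55 mm apart along its y (14 mm gap between walls reaching 48 mm above the table) where the panels stand at the start, width along its x. Rack and basket stand in either order, near or far. Origin at the middle of its underside; z up.
- resin_bottle_mid (a point): A loose bystander: brown resin bottle, 72 mm across, 190 mm tall, standing at the right of the work area. The point is at its middle. Not to be knocked over.
There are look-alikes about, which are no part of the job. What is shaped like the part that bears guard_grip but purple or red is not meant.

How it is judged (in metres and radians):
On the way, in this order (a step that is already met when the one before it is completed fails the run):
1. the guard is seated on the hub and every panel is clipped home, with the switch still off (horizontal distance between guard_under and hub_seat below 0.005 m and z of guard_under in the frame of hub_seat between -0.004 and 0.004 m and angle between guard_under's own z axis and vertical below 0.06 rad and ((horizontal distance between panel0_mid and slot0 below 0.018 m and z of panel0_mid in the frame of slot0 below 0.059 m and angle between panel0_mid's own z axis and vertical below 0.08 rad) or (horizontal distance between panel0_mid and slot1 below 0.018 m and z of panel0_mid in the frame of slot1 below 0.059 m and angle between panel0_mid's own z axis and vertical below 0.08 rad) or (horizontal distance between panel0_mid and slot2 below 0.018 m and z of panel0_mid in the frame of slot2 below 0.059 m and angle between panel0_mid's own z axis and vertical below 0.08 rad) or (horizontal distance between panel0_mid and slot3 below 0.018 m and z of panel0_mid in the frame of slot3 below 0.059 m and angle between panel0_mid's own z axis and vertical below 0.08 rad) or (horizontal distance between panel0_mid and slot4 below 0.018 m and z of panel0_mid in the frame of slot4 below 0.059 m and angle between panel0_mid's own z axis and vertical below 0.08 rad)) and ((horizontal distance between panel1_mid and slot0 below 0.018 m and z of panel1_mid in the frame of slot0 below 0.059 m and angle between panel1_mid's own z axis and vertical below 0.08 rad) or (horizontal distance between panel1_mid and slot1 below 0.018 m and z of panel1_mid in the frame of slot1 below 0.059 m and angle between panel1_mid's own z axis and vertical below 0.08 rad) or (horizontal distance between panel1_mid and slot2 below 0.018 m and z of panel1_mid in the frame of slot2 below 0.059 m and angle between panel1_mid's own z axis and vertical below 0.08 rad) or (horizontal distance between panel1_mid and slot3 below 0.018 m and z of panel1_mid in the frame of slot3 below 0.059 m and angle between panel1_mid's own z axis and vertical below 0.08 rad) or (horizontal distance between panel1_mid and slot4 below 0.018 m and z of panel1_mid in the frame of slot4 below 0.059 m and angle between panel1_mid's own z axis and vertical below 0.08 rad)) and ((horizontal distance between panel2_mid and slot0 below 0.018 m and z of panel2_mid in the frame of slot0 below 0.059 m and angle between panel2_mid's own z axis and vertical below 0.08 rad) or (horizontal distance between panel2_mid and slot1 below 0.018 m and z of panel2_mid in the frame of slot1 below 0.059 m and angle between panel2_mid's own z axis and vertical below 0.08 rad) or (horizontal distance between panel2_mid and slot2 below 0.018 m and z of panel2_mid in the frame of slot2 below 0.059 m and angle between panel2_mid's own z axis and vertical below 0.08 rad) or (horizontal distance between panel2_mid and slot3 below 0.018 m and z of panel2_mid in the frame of slot3 below 0.059 m and angle between panel2_mid's own z axis and vertical below 0.08 rad) or (horizontal distance between panel2_mid and slot4 below 0.018 m and z of panel2_mid in the frame of slot4 below 0.059 m and angle between panel2_mid's own z axis and vertical below 0.08 rad)) and ((horizontal distance between panel3_mid and slot0 below 0.018 m and z of panel3_mid in the frame of slot0 below 0.059 m and angle between panel3_mid's own z axis and vertical below 0.08 rad) or (horizontal distance between panel3_mid and slot1 below 0.018 m and z of panel3_mid in the frame of slot1 below 0.059 m and angle between panel3_mid's own z axis and vertical below 0.08 rad) or (horizontal distance between panel3_mid and slot2 below 0.018 m and z of panel3_mid in the frame of slot2 below 0.059 m and angle between panel3_mid's own z axis and vertical below 0.08 rad) or (horizontal distance between panel3_mid and slot3 below 0.018 m and z of panel3_mid in the frame of slot3 below 0.059 m and angle between panel3_mid's own z axis and vertical below 0.08 rad) or (horizontal distance between panel3_mid and slot4 below 0.018 m and z of panel3_mid in the frame of slot4 below 0.059 m and angle between panel3_mid's own z axis and vertical below 0.08 rad)) and ((horizontal distance between panel4_mid and slot0 below 0.018 m and z of panel4_mid in the frame of slot0 below 0.059 m and angle between panel4_mid's own z axis and vertical below 0.08 rad) or (horizontal distance between panel4_mid and slot1 below 0.018 m and z of panel4_mid in the frame of slot1 below 0.059 m and angle between panel4_mid's own z axis and vertical below 0.08 rad) or (horizontal distance between panel4_mid and slot2 below 0.018 m and z of panel4_mid in the frame of slot2 below 0.059 m and angle between panel4_mid's own z axis and vertical below 0.08 rad) or (horizontal distance between panel4_mid and slot3 below 0.018 m and z of panel4_mid in the frame of slot3 below 0.059 m and angle between panel4_mid's own z axis and vertical below 0.08 rad) or (horizontal distance between panel4_mid and slot4 below 0.018 m and z of panel4_mid in the frame of slot4 below 0.059 m and angle between panel4_mid's own z axis and vertical below 0.08 rad)) and value of joint switch below 0.5 rad), for 0.2 s.
2. then the switch lever is pushed over to on (value of joint switch above 0.85 rad), for 0.2 s.
At the end, for the whole second after the job is handed in: The guard lies flat on the hub's seat over the studs (within 5 mm of centre and 4 mm of height), every panel stands upright in a slot of the rack (within 18 mm of the slot's middle, its lower edge within 4 mm of the slot's floor), and the switch lever is over to on (above 0.85 rad); all at rest (horizontal distance between guard_under and hub_seat below 0.005 m and z of guard_under in the frame of hub_seat between -0.004 and 0.004 m and angle between guard_under's own z axis and vertical below 0.06 rad and ((horizontal distance between panel0_mid and slot0 below 0.018 m and z of panel0_mid in the frame of slot0 below 0.059 m and angle between panel0_mid's own z axis and vertical below 0.08 rad) or (horizontal distance between panel0_mid and slot1 below 0.018 m and z of panel0_mid in the frame of slot1 below 0.059 m and angle between panel0_mid's own z axis and vertical below 0.08 rad) or (horizontal distance between panel0_mid and slot2 below 0.018 m and z of panel0_mid in the frame of slot2 below 0.059 m and angle between panel0_mid's own z axis and vertical below 0.08 rad) or (horizontal distance between panel0_mid and slot3 below 0.018 m and z of panel0_mid in the frame of slot3 below 0.059 m and angle between panel0_mid's own z axis and vertical below 0.08 rad) or (horizontal distance between panel0_mid and slot4 below 0.018 m and z of panel0_mid in the frame of slot4 below 0.059 m and angle between panel0_mid's own z axis and vertical below 0.08 rad)) and ((horizontal distance between panel1_mid and slot0 below 0.018 m and z of panel1_mid in the frame of slot0 below 0.059 m and angle between panel1_mid's own z axis and vertical below 0.08 rad) or (horizontal distance between panel1_mid and slot1 below 0.018 m and z of panel1_mid in the frame of slot1 below 0.059 m and angle between panel1_mid's own z axis and vertical below 0.08 rad) or (horizontal distance between panel1_mid and slot2 below 0.018 m and z of panel1_mid in the frame of slot2 below 0.059 m and angle between panel1_mid's own z axis and vertical below 0.08 rad) or (horizontal distance between panel1_mid and slot3 below 0.018 m and z of panel1_mid in the frame of slot3 below 0.059 m and angle between panel1_mid's own z axis and vertical below 0.08 rad) or (horizontal distance between panel1_mid and slot4 below 0.018 m and z of panel1_mid in the frame of slot4 below 0.059 m and angle between panel1_mid's own z axis and vertical below 0.08 rad)) and ((horizontal distance between panel2_mid and slot0 below 0.018 m and z of panel2_mid in the frame of slot0 below 0.059 m and angle between panel2_mid's own z axis and vertical below 0.08 rad) or (horizontal distance between panel2_mid and slot1 below 0.018 m and z of panel2_mid in the frame of slot1 below 0.059 m and angle between panel2_mid's own z axis and vertical below 0.08 rad) or (horizontal distance between panel2_mid and slot2 below 0.018 m and z of panel2_mid in the frame of slot2 below 0.059 m and angle between panel2_mid's own z axis and vertical below 0.08 rad) or (horizontal distance between panel2_mid and slot3 below 0.018 m and z of panel2_mid in the frame of slot3 below 0.059 m and angle between panel2_mid's own z axis and vertical below 0.08 rad) or (horizontal distance between panel2_mid and slot4 below 0.018 m and z of panel2_mid in the frame of slot4 below 0.059 m and angle between panel2_mid's own z axis and vertical below 0.08 rad)) and ((horizontal distance between panel3_mid and slot0 below 0.018 m and z of panel3_mid in the frame of slot0 below 0.059 m and angle between panel3_mid's own z axis and vertical below 0.08 rad) or (horizontal distance between panel3_mid and slot1 below 0.018 m and z of panel3_mid in the frame of slot1 below 0.059 m and angle between panel3_mid's own z axis and vertical below 0.08 rad) or (horizontal distance between panel3_mid and slot2 below 0.018 m and z of panel3_mid in the frame of slot2 below 0.059 m and angle between panel3_mid's own z axis and vertical below 0.08 rad) or (horizontal distance between panel3_mid and slot3 below 0.018 m and z of panel3_mid in the frame of slot3 below 0.059 m and angle between panel3_mid's own z axis and vertical below 0.08 rad) or (horizontal distance between panel3_mid and slot4 below 0.018 m and z of panel3_mid in the frame of slot4 below 0.059 m and angle between panel3_mid's own z axis and vertical below 0.08 rad)) and ((horizontal distance between panel4_mid and slot0 below 0.018 m and z of panel4_mid in the frame of slot0 below 0.059 m and angle between panel4_mid's own z axis and vertical below 0.08 rad) or (horizontal distance between panel4_mid and slot1 below 0.018 m and z of panel4_mid in the frame of slot1 below 0.059 m and angle between panel4_mid's own z axis and vertical below 0.08 rad) or (horizontal distance between panel4_mid and slot2 below 0.018 m and z of panel4_mid in the frame of slot2 below 0.059 m and angle between panel4_mid's own z axis and vertical below 0.08 rad) or (horizontal distance between panel4_mid and slot3 below 0.018 m and z of panel4_mid in the frame of slot3 below 0.059 m and angle between panel4_mid's own z axis and vertical below 0.08 rad) or (horizontal distance between panel4_mid and slot4 below 0.018 m and z of panel4_mid in the frame of slot4 below 0.059 m and angle between panel4_mid's own z axis and vertical below 0.08 rad)) and value of joint switch above 0.85 rad and linear speed of guard below 0.02 m/s); the robot touches nothing.
It fails at once if the resin bottle is knocked over (angle between resin_bottle_mid's own z axis and vertical above 0.7 rad).
It fails at once if the switch is on while the guard is not on the hub or a panel is still in the basket (value of joint switch above 0.85 rad and (horizontal distance between guard_under and hub_seat above 0.08 m or horizontal distance between any of panel0_mid, panel1_mid, panel2_mid, panel3_mid, panel4_mid and basket below 0.12 m)).
Of panel0, panel1, panel2, panel3, panel4 only 3 to 5 are there at a start; the rules pass over those that are not, and their reading is None.
At some moment in a run one of guard may be knocked a few centimetres aside while the robot is not near it.
It also fails if it takes over 210 s, if anything falls off the work surface, if the arm or the gripper's body presses on something with over 40 N, if the wrist force passes 120 N, or if a joint passes its speed limit or range.

## Robot

A 6-joint arm with a two-finger parallel gripper is mounted at the origin on the work surface. World frame = base frame: x ahead of the robot, y to its left, z up, the work surface at z = 0. Lengths are in mm, angles in rad, forces in N, time in s.
With the tool pointing down it reaches from about 350 to 875 mm from the base axis. Payload 4.2 kg.
Tool frame: the origin (TCP) lies midway between the tips of the shut fingers; the grasp point (between the pads) lies 19 mm behind it; z points along the fingers, y is the direction in which the jaws open and shut (so a half turn about z gives the same grasp; the last joint's range is limited). The gripper opens to 85 mm and grips with 20 to 120 N. Pads are 22 mm wide; open, the fingers measure 114 mm over their backs; the gripper's body (76 mm by 85 mm) begins 54 mm behind the grasp point. The pads swing forward as they close: fully open they stand 13 mm farther back than shut.
Start: joints at [1.433, 0.385, 0.008, 0, -1.194, -0.259], TCP at [241.51, 576.431, 231.312] pointing down, gripper open.
Joint ranges: [-3.14, 3.14], [-1.21, 2.06], [-1.07, 1.41], [-3.16, 2.05], [-2.99, -0.16], [-3.1, 3.1]. Speed limits (rad/s): [2.79, 2.79, 3.14, 3.14, 3.14, 3.14].

## Interface

Orientations are given as a unit quaternion [x, y, z, w].
In Python, from bench import arm, eyes, nets gives the robot as it stands.
- The arm moves only by the tool jog_arm, never from a script. Its argument "rows" is a list of rows, each a list of 3 entries, a list of its own where there are three numbers: the shift along the tool's x, y, z in cm, then the turn, a rotation vector about the tool's x, y, z in degrees, then the finger opening in cm, from 0 to 8.54. In form: [[[x, y, z], [ax, ay, az], jaw], ...]. A call has 1 to 10 rows; each row shifts and turns the commanded pose from where the row before left it, along the tool's axes as they then stand; what a row does not reach is not made up. A row lasts 1/8 s, in which the tool goes at most 62.5 mm and 10.7 degrees, less where a joint would pass 70% of its speed; a pose out of reach is approached as far as the arm can. A call with a gripper value outside its range is refused whole. The fingers move at their own pace and stop on an object; the grip force is fixed at half the most. Time passes only in rows, so rows that do not move let the fingers close. It gives the time, the measured TCP pose, the force and the opening at its end, in the units of the state.
- arm.read_state(): the state, without advancing time (a new reading comes with each control period).
- eyes.get_image(name): name is "scene" or "top" or "wrist"; returns the picture (400x640x3 uint8, red, green, blue); there is no depth.
- eyes.camera_model(name): a dict with "K" (3x3 intrinsics, pixels), "k1" (the pictures are not rectified: a ray, as slopes to the right and down, at radius r is drawn at 1 + k1 r^2 times it, then the intrinsics apply), "rvec" (rotation vector, rad) and "tvec" (3), from world to camera coordinates, as OpenCV has them. Camera axes: x right, y down, z forward; pixel columns grow to the right and rows downward; lengths in mm; the calibration is good to about 2 mm. A picture is of the moment at which its call begins: read the wrist's pose just before it. camera_model takes no time and is no camera call; for the wrist camera it gives the pose at the moment of the call.
- arm.job_done(): hands the job in, once; it reports no verdict.
Trained networks look in the newest picture that a camera, given by its name, has taken for a name from the list of things; names that differ only in an ending like _2 or _b are one class to them, and where a whole thing is asked for, a point or a joint stands for the part that bears it (a point fixed in the world has none). Each returns a list of dicts, best first, with "conf" (0 to 1); they miss things now and then, are a little off and sometimes report something else, mostly with a low value. They report only what shows in the picture. A call takes as long as a camera call. They do not tell look-alikes from the thing itself.
- nets.boxes_of(camera, name): "position" ([column, row] as shares, 0 to 1, of the picture: columns of its width, rows of its height, amid what is visible of it).
The state is a dict: "clock": time; "joints": joint angles; "joint_vel": joint speeds; "joint_efforts": joint torques, N m; "position": TCP position; "ee_rot": TCP orientation; "contact_force": force on the tool from outside, world axes, zero at the start; "wrist_torque": the same for the moment, N m; "gripper_width": finger opening in mm.
Only numpy, scipy, OpenCV 4.12 (cv2) and the standard library are available. Lean on these libraries where they do the work, as an engineer would, in place of code of your own. Each camera call takes 0.05 s, during which the arm holds its last target.

## Working session

There is one attempt and no reset: what is moved stays moved. The work goes in short steps, Python scripts to look and compute and a tool call to move; the robot and the scene stay as the last step left them, time stands still between calls to the robot, and variables do not carry over. Pictures are saved under pics/ and viewed, and the job is handed in when it is done.

Besides the shell and the picture viewer there is one more tool, called after "Call:" in YAML: its name, and indented under it one key for each argument. jog_arm: Moves the arm, as the interface text tells. Its arguments: {"type":"object","properties":{"rows":{"type":"array","items":{"type":"array"}}},"required":["rows"]}

```bash
ls; mkdir -p pics
python3 - <<'E'
from bench import arm, eyes, nets
import cv2, numpy as np
print(arm.read_state())
for n in ("scene","top","wrist"):
    im=eyes.get_image(n); cv2.imwrite(f"pics/a_{n}.png",im[:,:,::-1]); print(n,eyes.camera_model(n))
E
```

```text
pics
{'clock': 0.0, 'joints': array([ 1.43257442e+00,  3.85569775e-01,  6.60818622e-03, -4.96155786e-04,
       -1.19396959e+00, -2.58639992e-01]), 'joint_vel': array([-0.00017462, -0.00028241,  0.00083285, -0.00187732,  0.00108983,
        0.00128146]), 'joint_efforts': array([-9.46954460e-04, -3.92288840e+01,  1.88403922e+01,  4.18649286e+00,
       -4.63301971e-03,  1.03801221e-05]), 'position': array([241.31343476, 575.90371371, 230.20710694]), 'ee_rot': array([ 9.80358461e-01, -1.97220932e-01, -1.65926748e-04,  1.07936611e-03]), 'contact_force': array([-0.87892607, -0.25475945,  0.56936748]), 'wrist_torque': array([-0.08841598,  0.02535654, -0.01288589]), 'gripper_width': 85.39590923109911}
scene {'K': array([[505.95594383,   0.        , 321.70386551],
       [  0.        , 505.95594383, 194.44543551],
       [  0.        ,   0.        ,   1.        ]]), 'k1': -0.13059812526989775, 'rvec': array([ 2.08109413,  1.36213718, -0.5383128 ]), 'tvec': array([ -47.86254792, -285.45281749, 1839.9788432 ])}
top {'K': array([[512.18942521,   0.        , 322.18841277],
       [  0.        , 512.18942521, 193.79679014],
       [  0.        ,   0.        ,   1.        ]]), 'k1': 0.03730161551404918, 'rvec': array([ 2.17567331, -2.14589802,  0.08952002]), 'tvec': array([-149.25831964,  459.61931882, 1702.16172881])}
wrist {'K': array([[281.94825831,   0.        , 320.39542791],
       [  0.        , 281.94825831, 204.07477687],
       [  0.        ,   0.        ,   1.        ]]), 'k1': 0.016532444578502482, 'rvec': array([-1.64099783,  2.46919436,  0.3481916 ]), 'tvec': array([623.88877698, -37.03708559, 379.69676258])}
```

View pics/a_scene.png

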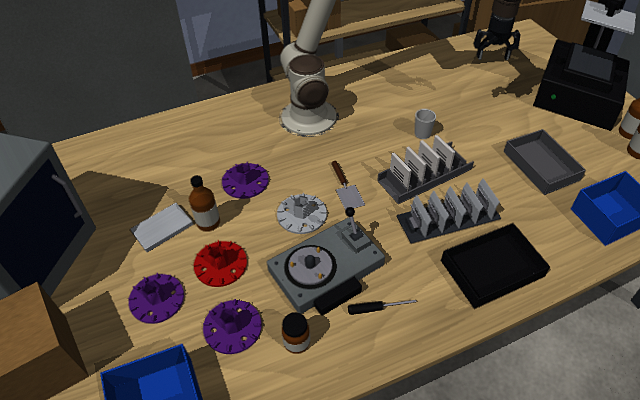

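View pics/a_top.png

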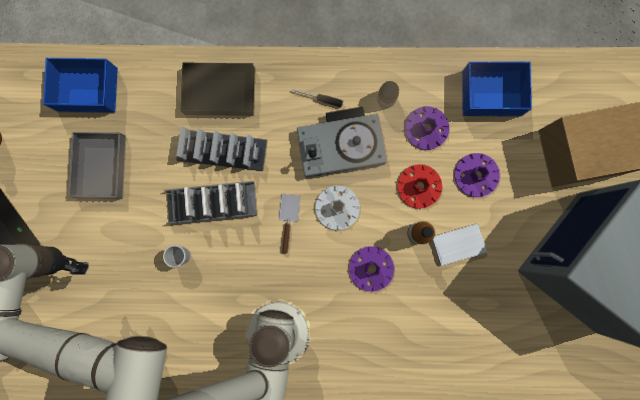

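View pics/a_wrist.png

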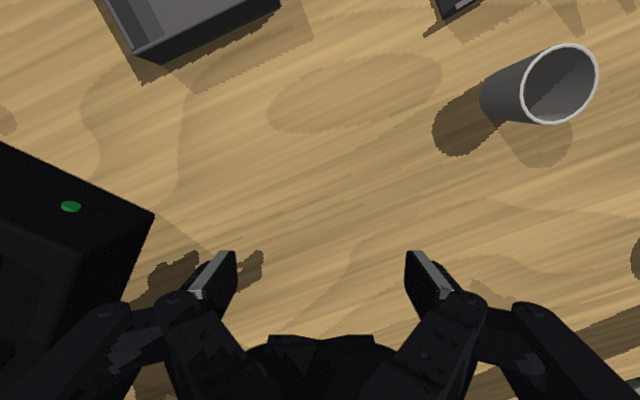

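The top view shows these candidates for the guard: bare aluminium at (338,208), which is the one wanted, purple at (427,128), (476,175) and (371,269), and red at (419,186). The blower is at (342,145). The basket, with 4 white panels, is at about (212,202), and the empty rack is at (220,150). The resin bottle is at (421,232). A second bottle-like thing is at (389,94).

```bash
cat > h.py <<'E'
from bench import arm, eyes, nets
import cv2, numpy as np
from scipy.spatial.transform import Rotation as R
from scipy.optimize import least_squares
def px2w(cm,uv,z):
    K=cm['K'];k1=cm['k1']
    d=np.array([(uv[0]-K[0,2])/K[0,0],(uv[1]-K[1,2])/K[1,1]])
    u=d.copy()
    for _ in range(20): u=d/(1+k1*(u@u))
    Rm=R.from_rotvec(cm['rvec']).as_matrix(); c=-Rm.T@cm['tvec']
    r=Rm.T@np.array([u[0],u[1],1]); return c+r*(z-c[2])/r[2]
def w2px(cm,P):
    P=np.atleast_2d(P).astype(float); Rm=R.from_rotvec(cm['rvec']).as_matrix()
    c=P@Rm.T+cm['tvec']; u=c[:,:2]/c[:,2:]; r2=(u**2).sum(1,keepdims=True); u=u*(1+cm['k1']*r2)
    return u*[cm['K'][0,0],cm['K'][1,1]]+[cm['K'][0,2],cm['K'][1,2]]
def crop(im,x0,y0,x1,y1,s,name,rgb=True):
    c=cv2.resize(im[y0:y1,x0:x1],None,fx=s,fy=s,interpolation=cv2.INTER_CUBIC); cv2.imwrite(name,c[:,:,::-1])
E
python3 - <<'E'
from h import *
im=eyes.get_image('top'); cm=eyes.camera_model('top')
crop(im,150,95,310,225,5,'pics/b_racks.png')
crop(im,285,95,405,235,4,'pics/b_blow.png')
im2=eyes.get_image('scene'); cs=eyes.camera_model('scene')
crop(im2,370,120,520,250,5,'pics/b_racks_s.png')
crop(im2,260,180,400,330,4,'pics/b_blow_s.png')
for n,z in (('guard_grip',40),('blower',25),('rack',40),('basket',40),('panel0_mid',61),('switch_tip',142),('resin_bottle_mid',95),('slot0',8),('hub_seat',60)):
  for cam,c,wi in (('top',cm,640),('scene',cs,640)):
    for b in nets.boxes_of(cam,n)[:7]:
        p=np.array(b['position'])*[640,400]; print(n,cam,p.round(1),round(b['conf'],2),px2w(c,p,z).round(0)[:2])
E
```

```text
guard_grip top [416.8 187.5] 0.95 [ 485. -457.]
guard_grip top [425.5 128.5] 0.88 [ 685. -487.]
guard_grip top [478.  175.5] 0.87 [ 527. -659.]
guard_grip top [335.7 207.4] 0.82 [ 415. -189.]
guard_grip top [370.1 272. ] 0.6 [ 205. -304.]
guard_grip scene [230.7 327.2] 0.9 [ 719. -502.]
guard_grip scene [221.3 263.6] 0.77 [ 525. -471.]
guard_grip scene [244.1 177.4] 0.72 [ 239. -315.]
guard_grip scene [301.6 214.6] 0.64 [ 453. -206.]
guard_grip scene [451.1 211. ] 0.56 [620. 202.]
blower top [341.1 144.6] 0.7 [ 630. -205.]
blower scene [325.9 265.8] 0.96 [ 636. -209.]
rack top [221.4 148.2] 0.91 [610. 198.]
rack scene [450.4 212.8] 0.71 [625. 196.]
rack scene [445.4 150.1] 0.24 [390. 329.]
basket top [336.5 207.8] 0.73 [ 414. -191.]
basket top [214.4 204. ] 0.68 [421. 215.]
basket top [341.  143.8] 0.51 [ 629. -204.]
basket top [219.  152.2] 0.41 [596. 206.]
basket scene [419.6 180.3] 0.94 [474. 180.]
panel0_mid top [236.6 194.5] 0.75 [452. 138.]
panel0_mid top [208.6 200. ] 0.39 [432. 230.]
panel0_mid scene [399.5 171.6] 0.75 [433. 129.]
panel0_mid scene [450.  212.8] 0.48 [638. 182.]
switch_tip top [213.3 204. ] 0.57 [413. 195.]
switch_tip scene [350.2 215.9] 0.56 [ 590. -117.]
switch_tip scene [447.4 213. ] 0.46 [687. 125.]
resin_bottle_mid scene [202.6 204.5] 0.81 [ 346. -466.]
resin_bottle_mid scene [300.5 211.1] 0.75 [ 483. -219.]
resin_bottle_mid scene [453.2 210.2] 0.55 [655. 174.]
slot0 top [219.  148.9] 0.83 [613. 214.]
slot0 scene [450.9 214.2] 0.61 [610. 214.]
hub_seat top [341.7 144.5] 0.72 [ 623. -206.]
hub_seat scene [330.3 265.6] 0.75 [ 662. -207.]
hub_seat scene [398.7 170.8] 0.71 [428. 129.]
```

View pics/b_racks.png

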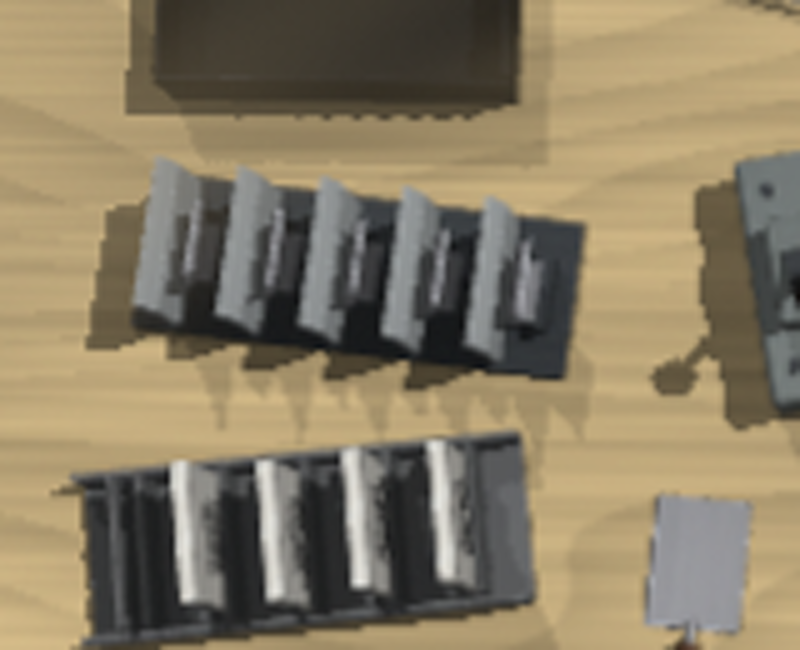

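View pics/b_blow.png

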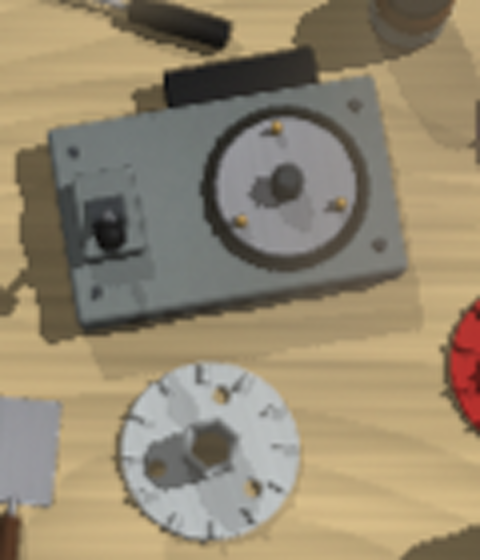

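View pics/b_racks_s.png

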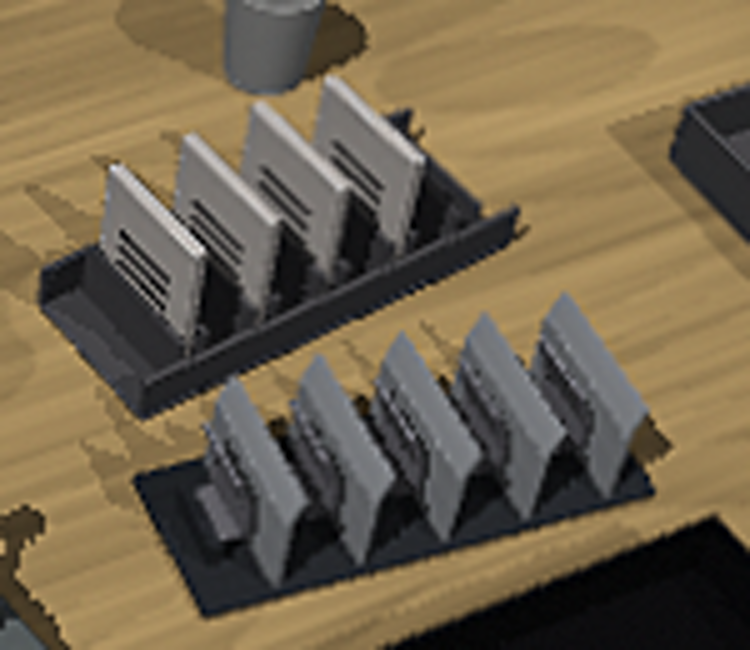

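View pics/b_blow_s.png

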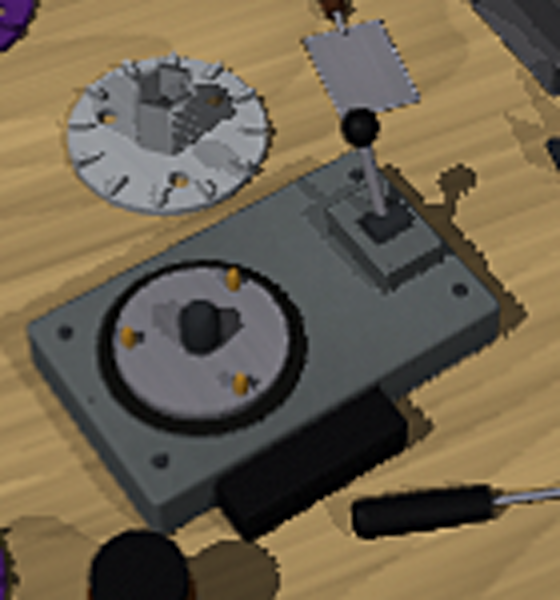

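```bash
cat > fit.py <<'E'
from h import *
ct=eyes.camera_model('top'); cs=eyes.camera_model('scene')
def unc(p,s,o): return (np.array(p,float)+.5)/s-.5+np.array(o)
def fit(model,obs,x0):
    # obs: list (cam, uv, local xyz) ; pose x,y,yaw
    def res(v):
        r=[]
        for cm,uv,l in obs:
            c,s=np.cos(v[2]),np.sin(v[2]); P=[v[0]+c*l[0]-s*l[1],v[1]+s*l[0]+c*l[1],l[2]]
            r+=list(w2px(cm,P)[0]-uv)
        return np.array(r)
    o=least_squares(res,x0,x_scale=[100,100,1],loss='soft_l1'); return o.x,res(o.x).reshape(-1,2)
E
python3 - <<'E'
from fit import *
T=lambda p:unc(p,4,(285,95)); S=lambda p:unc(p,4,(260,180))
a=np.radians
st=[(48*np.cos(a(k)),-50+48*np.sin(a(k))) for k in (0,120,240)]
# top: image up = +x, left=+y
bl=[(ct,T((277,128)),(*st[0],70)),(ct,T((240,221)),(*st[1],70)),(ct,T((340,204)),(*st[2],70)),
 (cs,S((240,383)),(*st[0],70)),(cs,S((233,278)),(*st[1],70)),(cs,S((128,337)),(*st[2],70)),
 (ct,T((52,130)),(85,140,50)),(ct,T((372,75)),(85,-140,50)),(ct,T((407,270)),(-85,-140,50)),(ct,T((83,324)),(-85,140,50)),
 (cs,S((28,327)),(-85,-140,50)),(cs,S((497,303)),(85,140,50)),(cs,S((160,500)),(85,-140,50))]
v,r=fit(None,bl,[630,-205,.15]);print('blower',v,np.degrees(v[2]));print(r.round(1))
c,s=np.cos(v[2]),np.sin(v[2]); print('hub',v[0]+50*s,v[1]-50*c,'mod120',np.degrees(v[2])%120)
for rot in (0,):
  for z in (8,):
    g=[(48*np.cos(a(k)),48*np.sin(a(k))) for k in (0,120,240)]
    ob=[(ct,T((221,394)),(*g[0],z)),(ct,T((155,466)),(*g[1],z)),(ct,T((252,487)),(*g[2],z)),
     (cs,S((179,181)),(*g[0],z)),(cs,S((215,100)),(*g[1],z)),(cs,S((107,118)),(*g[2],z)),(ct,T((209,451)),(0,0,6)),(cs,S((168,132)),(0,0,6))]
    v,r=fit(None,ob,[415,-189,0]);print('guard',v,np.degrees(v[2]));print(r.round(1))
# camera positions
for c in (ct,cs): print(-R.from_rotvec(c['rvec']).as_matrix().T@c['tvec'])
E
```

```text
blower [ 6.26520898e+02 -2.04946411e+02  1.85266195e-01] 10.614971047586742
[[-0.1 -0.4]
 [ 0.6 -0.4]
 [ 0.5 -0.4]
 [ 0.3 -0.8]
 [ 0.  -0.6]
 [ 0.  -0.8]
 [-1.8 -0.5]
 [ 0.5 -1. ]
 [ 0.9 -0.4]
 [-1.1  0.5]
 [-1.6 -1.3]
 [ 2.  -0.9]
 [-1.1  1.6]]
hub 635.7313064954797 -254.090773413511 mod120 10.614971047586742
guard [ 4.19526456e+02 -1.94124401e+02 -1.97449853e-01] -11.313043244176313
[[ 0.3 -0.1]
 [ 0.3  0. ]
 [ 0.2 -0.1]
 [ 0.2 -0.4]
 [ 0.2 -0.5]
 [ 0.3 -0.5]
 [ 0.3 -0.5]
 [-0.   0.1]]
[ 287.88853615 -175.59468576 1737.00006112]
[1348.28827414 -507.6520475  1180.55258519]
```

```bash
cat >> h.py <<'E'
def state():
    s=arm.read_state(); Rm=R.from_quat(s['ee_rot']).as_matrix()
    return s,np.array(s['position']),Rm
def yawx(Rm): return np.degrees(np.arctan2(Rm[1,0],Rm[0,0]))
def Rt(yaw): return (R.from_euler('z',yaw,degrees=True)*R.from_euler('x',180,degrees=True)).as_matrix()
def go(p,yaw,n=None):
    """print delta in tool frame (cm) to the world target p, and rotvec deg"""
    s,q,Rm=state(); d=Rm.T@(np.array(p,float)-q)/10
    rv=np.degrees(R.from_matrix(Rm.T@Rt(yaw)).as_rotvec())
    k=max(np.linalg.norm(d)/6.2,np.linalg.norm(rv)/10.5)
    print('total cm',d.round(2),'rot',rv.round(2),'rows>=',round(k,2))
    n=n or int(np.ceil(k)); print(n,'rows of',(d/n).round(3),(rv/n).round(2))
def show():
    s,q,Rm=state(); print('t',round(s['clock'],2),'p',q.round(1),'yaw',round(yawx(Rm),2),'tilt',np.degrees(np.arccos(-Rm[2,2])).round(2),'F',np.array(s['contact_force']).round(1),'w',round(s['gripper_width'],1),'j6',round(s['joints'][5],2))
E
python3 - <<'E'
from h import *
show(); s,q,Rm=state(); cm=eyes.camera_model('wrist')
Rc=R.from_rotvec(cm['rvec']).as_matrix(); c=-Rc.T@cm['tvec']
print('cam in tool',Rm.T@(c-q)); print('axis in tool',Rm.T@Rc.T[:,2], 'right', Rm.T@Rc.T[:,0])
go([430,205,330],0)
E
```

```text
t 1.15 p [241.5 576.4 231.3] yaw -22.73 tilt 0.0 F [ 0.5 -0.2  0.6] w 85.4 j6 -0.26
cam in tool [  70.23016047    0.4091829  -143.70411629]
axis in tool [-2.77544645e-01 -4.33263591e-04  9.60712643e-01] right [-5.81500443e-04  9.99999791e-01  2.82989059e-04]
total cm [31.74 26.97 -9.87] rot [  0.     0.   -22.73] rows>= 6.9
7 rows of [ 4.534  3.853 -1.41 ] [ 0.    0.   -3.25]
```

Run:
```python
from h import *
go([560,205,260],0,9)
```

```text
total cm [43.73 21.95 -2.87] rot [  0.     0.   -22.73] rows>= 7.91
9 rows of [ 4.859  2.439 -0.319] [ 0.    0.   -2.53]
```

```bash
cat >> h.py <<'E'
def rows(p,yaw,w=8.54,nr=None,n=None,vmax=6.0):
    """turn-first plan: nr rows turning (no shift), then n rows of shift in the final frame"""
    s,q,Rm=state(); rv=np.degrees(R.from_matrix(Rm.T@Rt(yaw)).as_rotvec())
    d=Rt(yaw).T@(np.array(p,float)-q)/10
    nr=int(np.ceil(np.linalg.norm(rv)/10)) if nr is None else nr; n=n or max(1,int(np.ceil(np.linalg.norm(d)/vmax)))
    print(f'turn {nr} x',(rv/max(nr,1)).round(2).tolist(),' then shift',n,'x',(d/n).round(3).tolist(),'total',d.round(2).tolist())
E
python3 - <<'E'
from h import *
rows([560,205,260],0)
E
```

```text
turn 3 x [0.0, 0.0, -7.58]  then shift 9 x [3.539, 4.127, -0.319] total [31.85, 37.14, -2.87]
```

Call:
jog_arm:
  rows:
    - [[3.2,3.7,-0.3],[0,0,0],8.54]
    - [[0,0,0],[0,0,-7.6],8.54]
    - [[0,0,0],[0,0,-7.6],8.54]
    - [[0,0,0],[0,0,-7.6],8.54]
    - [[4.0,4.6,-0.3],[0,0,0],8.54]
    - [[4.0,4.6,-0.3],[0,0,0],8.54]
    - [[4.0,4.6,-0.3],[0,0,0],8.54]
    - [[4.0,4.6,-0.3],[0,0,0],8.54]
    - [[4.0,4.6,-0.3],[0,0,0],8.54]
    - [[4.0,4.6,-0.3],[0,0,0],8.54]

```text
clock: 2.4
position: [498.2, 252.7, 252.8]
ee_rot: [1.0, 0.001, 0.0, -0.0]
contact_force: [0.9, 1.5, 0.6]
gripper_width: 85.5
```

Run:
```python
from h import *
show(); rows([560,205,260],0)
```

```text
t 2.4 p [498.2 252.7 252.8] yaw 0.09 tilt 0.05 F [0.9 1.5 0.6] w 85.5 j6 0.81
turn 1 x [-0.03, -0.04, 0.09]  then shift 2 x [3.092, 2.383, -0.361] total [6.18, 4.77, -0.72]
```

Call:
jog_arm:
  rows:
    - [[3.1,2.4,-0.35],[0,0,0],8.54]
    - [[3.1,2.4,-0.35],[0,0,0],8.54]
    - [[0,0,0],[0,0,0],8.54]

```text
clock: 2.78
position: [560.7, 204.7, 259.0]
ee_rot: [1.0, -0.001, 0.0, 0.0]
contact_force: [-0.6, -0.7, -0.8]
gripper_width: 85.3
```

Run:
```python
from h import *
show(); cm=eyes.camera_model('wrist'); im=eyes.get_image('wrist'); show()
import pickle; pickle.dump((cm,im),open('w1.pkl','wb')); cv2.imwrite('pics/w1.png',im[:,:,::-1])
```

```text
t 2.77 p [560.7 204.7 259. ] yaw -0.15 tilt 0.02 F [-0.6 -0.7 -0.8] w 85.3 j6 0.95
t 2.83 p [559.6 205.4 258.9] yaw -0.07 tilt 0.03 F [-0.1 -0.1  0.3] w 85.2 j6 0.95
```

View pics/w1.png

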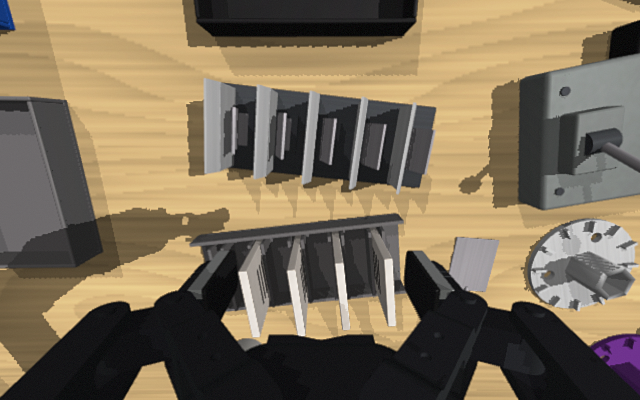

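Run:
```python
from h import *
import pickle; cm,im=pickle.load(open('w1.pkl','rb'))
crop(im,190,65,450,205,3,'pics/w1a.png'); crop(im,180,205,440,345,3,'pics/w1b.png')
```

```text
(no output)
```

View pics/w1a.png

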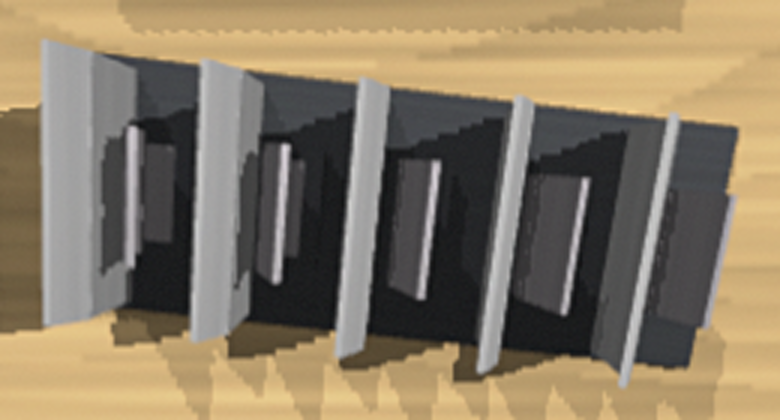

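View pics/w1b.png

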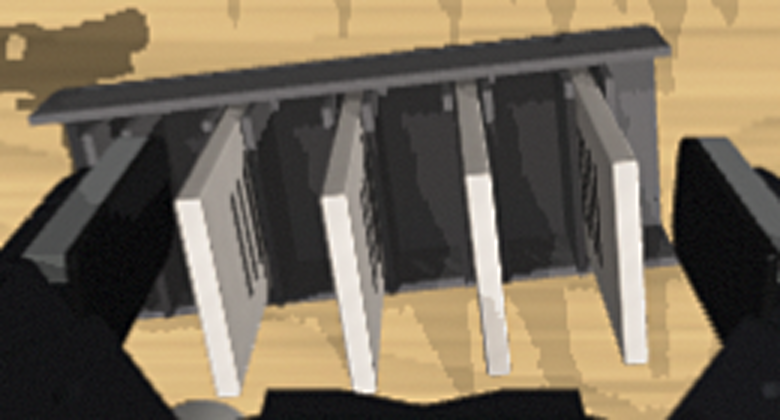

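Run:
```python
from fit import *
import pickle; cw,im=pickle.load(open('w1.pkl','rb'))
A=lambda p:unc(p,3,(190,65)); B=lambda p:unc(p,3,(180,205)); T=lambda p:unc(p,5,(150,95)); S=lambda p:unc(p,5,(370,120))
ob=[(cw,A((738,128)),(55,-150,8)),(cw,A((690,368)),(-55,-150,8)),
(ct,T((585,223)),(55,-150,8)),(ct,T((565,378)),(-55,-150,8)),
(cs,S((655,488)),(55,150,8)),(cs,S((205,606)),(55,-150,8)),(cs,S((135,478)),(-55,-150,8))]
v,r=fit(None,ob,[610,205,-.1]);print('rack',v,np.degrees(v[2]));print(r.round(1))
# wall lips z=85 in rack frame
c,s=np.cos(v[2]),np.sin(v[2]); Q=np.array([[c,s],[-s,c]])
for n,p,z in [('w0f',(672,117),85),('w0n',(625,385),85),('w1f',(520,98),85),('w1n',(483,372),85),('w2f',(362,80),85),('w2n',(338,355),85),('w3f',(202,62),85),('w3n',(193,340),85),('w4f',(43,40),85),('w4n',(43,325),85),
   ('c0f',(735,197),85),('c0n',(706,325),85),('c1f',(587,180),85),('c1n',(566,315),85),('c2f',(437,162),85),('c2n',(421,298),85),('c3f',(287,145),85),('c3n',(278,283),85),('c4f',(132,128),85),('c4n',(131,268),85)]:
    w=px2w(cw,A(p),z)[:2]; print(n,(Q@(w-v[:2])).round(1))
for n,a,b in [('P0',(625,162),(637,362)),('P1',(478,176),(500,373)),('P2',(335,195),(363,390)),('P3',(190,200),(228,395))]:
    a=px2w(cw,B(a),116);b=px2w(cw,B(b),116);m=(a+b)/2;d=a-b;print(n,m.round(1),'len',np.linalg.norm(d).round(1),'yaw',np.degrees(np.arctan2(d[1],d[0])).round(1))
```

```text
rack [ 6.10945268e+02  2.06307481e+02 -1.04796852e-01] -6.004417334828282
[[ 0.5 -0.5]
 [-0.3  0.5]
 [-0.1 -0.3]
 [-0.3  0.2]
 [ 0.6 -0.6]
 [ 0.1  1. ]
 [-0.7 -1.4]]
w0f [ 48.9 -96.4]
w0n [-48.9 -97.4]
w1f [ 49.8 -42.1]
w1n [-49.3 -42.2]
w2f [50.1 13.7]
w2n [-48.4  13.9]
w3f [50.1 69.5]
w3n [-48.2  69.2]
w4f [ 51.4 124.1]
w4n [-48.2 125.7]
c0f [  24.3 -124.4]
c0n [ -22.8 -123.6]
c1f [ 24.8 -70.2]
c1n [-24.3 -70.5]
c2f [ 25.6 -15.6]
c2n [-23.5 -15.3]
c3f [25.9 38.3]
c3n [-23.3  38.4]
c4f [25.9 93.4]
c4n [-23.4  93. ]
P0 [440.  123.9 116. ] len 88.8 yaw 6.6
P1 [434.6 178.7 116. ] len 88.4 yaw 6.6
P2 [426.7 233.3 116. ] len 88.5 yaw 5.6
P3 [424.7 288.2 116. ] len 88.7 yaw 5.6
```

Run:
```python
from h import *
rows([419.5,-194.1,200],-11.3)
```

```text
turn 2 x [0.01, 0.01, 5.62]  then shift 8 x [-0.739, 5.24, 0.737] total [-5.91, 41.92, 5.89]
```

Call:
jog_arm:
  rows:
    - [[0,0,0],[0,0,5.6],8.54]
    - [[0,0,0],[0,0,5.6],8.54]
    - [[-0.74,5.24,0.7],[0,0,0],8.54]
    - [[-0.74,5.24,0.7],[0,0,0],8.54]
    - [[-0.74,5.24,0.7],[0,0,0],8.54]
    - [[-0.74,5.24,0.7],[0,0,0],8.54]
    - [[-0.74,5.24,0.7],[0,0,0],8.54]
    - [[-0.74,5.24,0.7],[0,0,0],8.54]
    - [[-0.74,5.24,0.7],[0,0,0],8.54]
    - [[-0.74,5.24,0.7],[0,0,0],8.54]

```text
clock: 4.08
position: [419.2, -194.1, 203.5]
ee_rot: [0.995, -0.096, 0.001, -0.0]
contact_force: [0.8, -0.8, 1.0]
gripper_width: 85.5
```

Run:
```python
from h import *
show(); cm=eyes.camera_model('wrist'); im=eyes.get_image('wrist'); show()
import pickle; pickle.dump((cm,im),open('w2.pkl','wb')); cv2.imwrite('pics/w2.png',im[:,:,::-1])
print(w2px(cm,[419.5,-194.1,8]))
crop(im,210,60,410,260,3,'pics/w2a.png')
```

```text
t 4.08 p [ 419.2 -194.1  203.5] yaw -11.02 tilt 0.06 F [ 0.8 -0.8  1. ] w 85.5 j6 1.46
t 4.12 p [ 416.4 -197.4  202.3] yaw -11.3 tilt 0.17 F [-0.9 -3.3 -0.6] w 85.3 j6 1.46
[[320.23854455 182.18806177]]
```

View pics/w2.png

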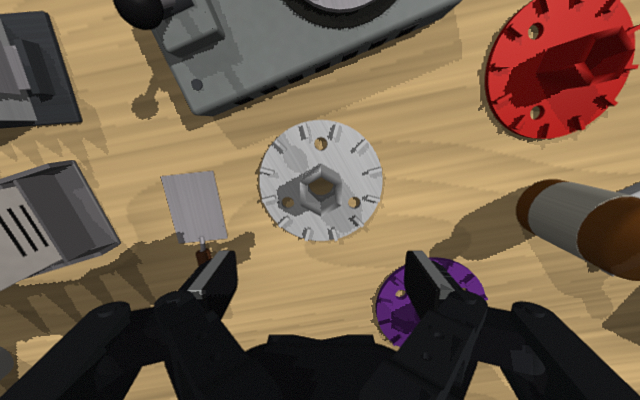

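View pics/w2a.png

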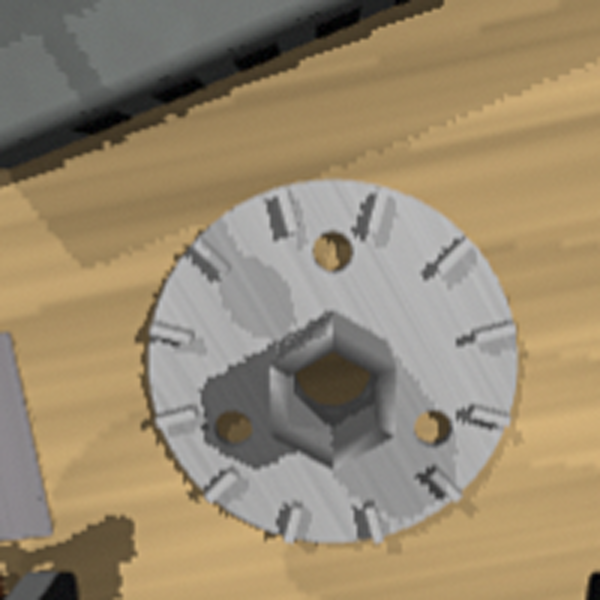

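Run:
```python
from fit import *
show(); cw=eyes.camera_model('wrist'); im=eyes.get_image('wrist'); show()
crop(im,210,60,410,260,4,'pics/w3a.png')
import pickle; pickle.dump((cw,im),open('w3.pkl','wb'))
rows([419.5,-194.1,100],-11.3)
```

```text
t 4.12 p [ 416.4 -197.4  202.3] yaw -11.3 tilt 0.17 F [-0.9 -3.3 -0.6] w 85.3 j6 1.46
t 4.17 p [ 417.5 -195.6  202.6] yaw -11.39 tilt 0.13 F [-0.6  0.4 -0.3] w 85.4 j6 1.46
turn 1 x [0.0, 0.13, -0.09]  then shift 2 x [0.083, -0.093, 5.129] total [0.17, -0.19, 10.26]
```

View pics/w3a.png

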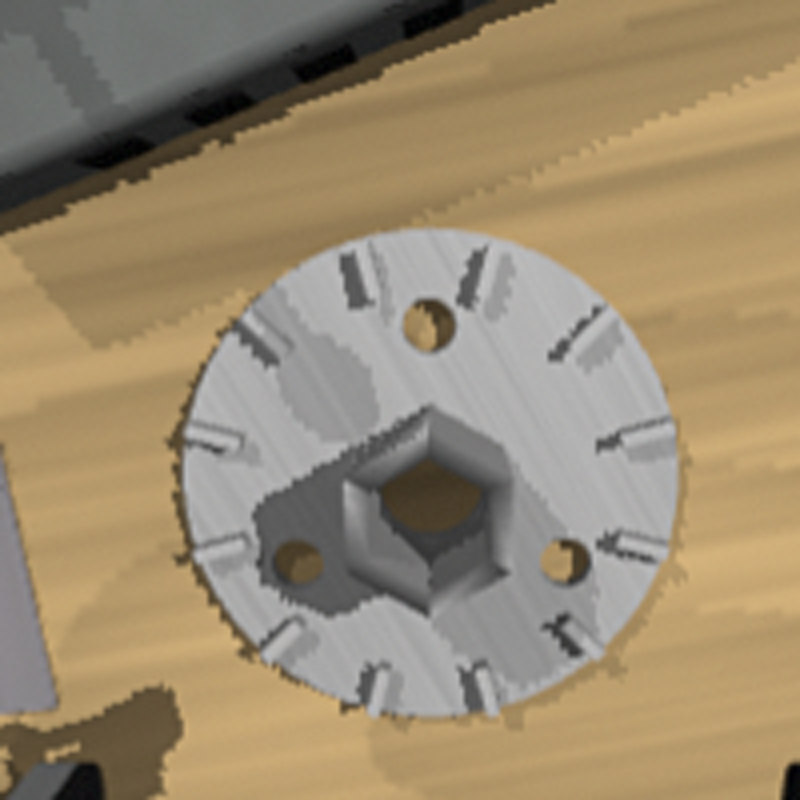

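Run:
```python
from fit import *
import pickle; cw,im=pickle.load(open('w3.pkl','rb'))
W=lambda p:unc(p,4,(210,60)); a=np.radians
g=[(48*np.cos(a(k)),48*np.sin(a(k))) for k in (0,120,240)]
ob=[(cw,W((430,325)),(*g[0],8)),(cw,W((299,562)),(*g[1],8)),(cw,W((565,562)),(*g[2],8)),(cw,W((430,472)),(0,0,6))]
v,r=fit(None,ob,[419,-194,-.2]);print(v,np.degrees(v[2]),r.round(1)); show(); rows([*v[:2],100],-11.3)
```

```text
[ 4.18413263e+02 -1.94389742e+02 -1.94786018e-01] -11.160416721831716 [[ 0.  -0.4]
 [-0.4 -0.2]
 [ 0.1 -0.4]
 [ 0.3  2.9]]
t 4.17 p [ 417.5 -195.6  202.6] yaw -11.39 tilt 0.13 F [-0.6  0.4 -0.3] w 85.4 j6 1.46
turn 1 x [0.0, 0.13, -0.09]  then shift 2 x [0.032, -0.068, 5.129] total [0.06, -0.14, 10.26]
```

Call:
jog_arm:
  rows:
    - [[0.1,-0.1,5.1],[0,0,0],8.54]
    - [[0,0,5.1],[0,0,0],8.54]
    - [[0,0,0],[0,0,0],8.54]
    - [[0,0,0],[0,0,0],8.54]

```text
clock: 4.68
position: [422.9, -192.4, 103.0]
ee_rot: [0.995, -0.096, 0.001, 0.0]
contact_force: [0.7, -0.1, -0.2]
gripper_width: 85.8
```

Run:
```python
from h import *
show(); rows([419,-194.2,24],-11.3)
```

```text
t 4.67 p [ 422.9 -192.4  103. ] yaw -11.01 tilt 0.17 F [ 0.7 -0.1 -0.2] w 85.8 j6 1.45
turn 1 x [0.02, -0.17, 0.29]  then shift 2 x [-0.174, 0.127, 3.952] total [-0.35, 0.25, 7.9]
```

Call:
jog_arm:
  rows:
    - [[-0.35,0.25,3.9],[0,0,0],8.54]
    - [[0,0,3.8],[0,0,0],8.54]
    - [[0,0,0],[0,0,0],8.54]
    - [[0,0,0],[0,0,0],8.54]

```text
clock: 5.18
position: [419.5, -194.7, 26.6]
ee_rot: [0.995, -0.096, 0.002, 0.0]
contact_force: [-0.2, 0.7, -0.8]
gripper_width: 85.2
```

Run:
```python
from h import *
show(); rows([419,-194.2,23],-11.3)
im=eyes.get_image('wrist'); cv2.imwrite('pics/w4.png',im[:,:,::-1])
```

```text
t 5.17 p [ 419.5 -194.7   26.6] yaw -11.07 tilt 0.27 F [-0.2  0.7 -0.8] w 85.2 j6 1.46
turn 1 x [-0.0, -0.27, 0.23]  then shift 1 x [-0.06, -0.039, 0.355] total [-0.06, -0.04, 0.36]
```

View pics/w4.png

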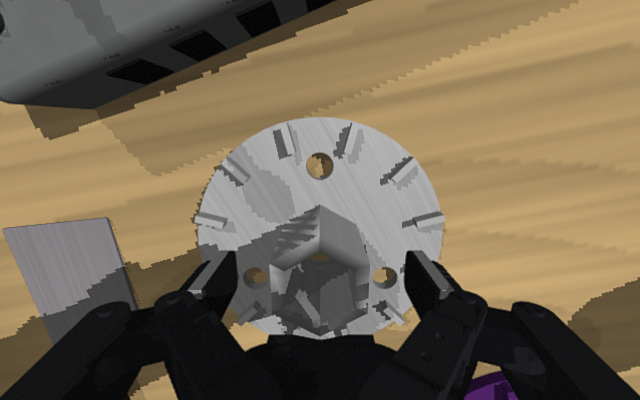

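The wrist view shows the boss at (320,285), midway between the fingers at (220,275) and (420,275), with its flats facing the jaws. I'll close the fingers.

Call:
jog_arm:
  rows:
    - [[0,0,0.2],[0,0,0],8.54]
    - [[0,0,0],[0,0,0],3.5]
    - [[0,0,0],[0,0,0],3.5]
    - [[0,0,0],[0,0,0],3.5]
    - [[0,0,0],[0,0,0],3.5]
    - [[0,0,0],[0,0,0],3.5]
    - [[0,0,0],[0,0,0],3.5]

```text
clock: 6.1
position: [417.6, -194.6, 22.8]
ee_rot: [0.995, -0.097, 0.0, 0.0]
contact_force: [-0.9, 2.5, 5.9]
gripper_width: 43.6
```

Run:
```python
from h import *
show(); im=eyes.get_image('wrist'); cv2.imwrite('pics/w5.png',im[:,:,::-1])
```

```text
t 6.1 p [ 417.6 -194.6   22.8] yaw -11.12 tilt 0.03 F [-0.9  2.5  5.9] w 43.6 j6 1.46
```

View pics/w5.png

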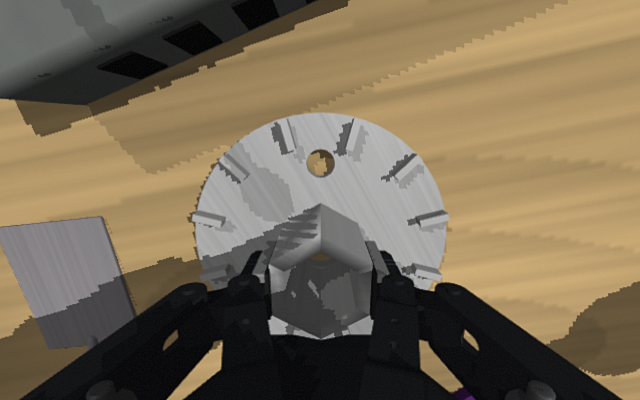

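Call:
jog_arm:
  rows:
    - [[0,0,-2],[0,0,0],3.5]
    - [[0,0,-4],[0,0,0],3.5]
    - [[0,0,-5],[0,0,0],3.5]
    - [[0,0,-5],[0,0,0],3.5]
    - [[0,0,-5],[0,0,-7.2],3.5]
    - [[0,0,-2],[0,0,-7.2],3.5]
    - [[0,0,0],[0,0,-7.2],3.5]

```text
clock: 7.02
position: [417.4, -194.4, 253.1]
ee_rot: [0.996, 0.093, 0.001, -0.0]
contact_force: [-0.8, -0.1, -4.8]
gripper_width: 43.5
```

Run:
```python
from h import *
show(); rows([512.8,-277.1,260],10.6)
```

```text
t 7.03 p [ 417.4 -194.4  253.1] yaw 10.67 tilt 0.13 F [-0.8 -0.1 -4.8] w 43.5 j6 1.84
turn 1 x [-0.01, -0.13, 0.07]  then shift 3 x [2.62, 3.295, -0.23] total [7.86, 9.89, -0.69]
```

Call:
jog_arm:
  rows:
    - [[2.6,3.3,-0.2],[0,0,0],3.5]
    - [[2.6,3.3,-0.2],[0,0,0],3.5]
    - [[2.6,3.3,-0.2],[0,0,0],3.5]
    - [[0,0,0],[0,0,0],3.5]
    - [[0,0,0],[0,0,0],3.5]

```text
clock: 7.65
position: [510.8, -277.2, 256.3]
ee_rot: [0.996, 0.091, -0.002, -0.001]
contact_force: [-0.0, -0.4, -3.7]
gripper_width: 42.9
```

Run:
```python
from h import *
show(); cm=eyes.camera_model('wrist'); im=eyes.get_image('wrist');cm2=eyes.camera_model('wrist'); show(); print(cm['tvec'],cm2['tvec'])
import pickle; pickle.dump((cm,im,state()[1],state()[2]),open('w6.pkl','wb')); cv2.imwrite('pics/w6.png',im[:,:,::-1])
crop(im,220,0,420,130,4,'pics/w6a.png');crop(im,180,100,460,300,2.8,'pics/w6b.png')
```

```text
t 7.65 p [ 510.8 -277.2  256.3] yaw 10.42 tilt 0.26 F [-0.  -0.4 -3.7] w 42.9 j6 1.97
t 7.7 p [ 510.8 -277.1  257. ] yaw 10.46 tilt 0.18 F [-0.1  0.  -4.2] w 42.8 j6 1.97
[-364.17835839  389.27718853  531.59922862] [-364.50689682  389.41692092  531.57503081]
```

View pics/w6.png

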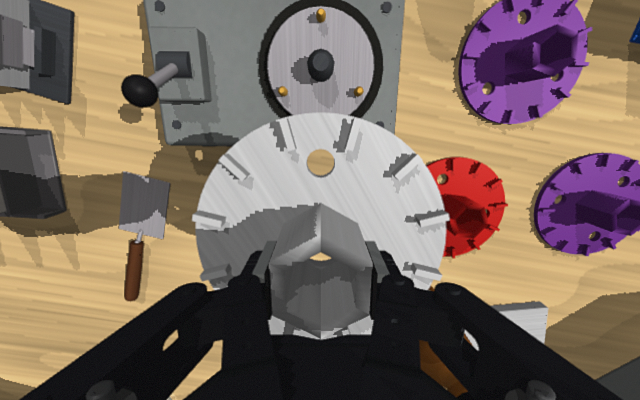

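View pics/w6a.png

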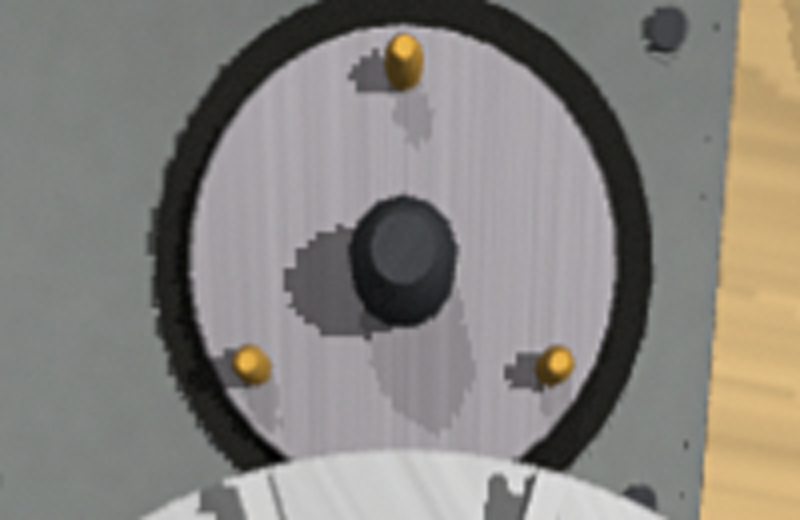

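View pics/w6b.png

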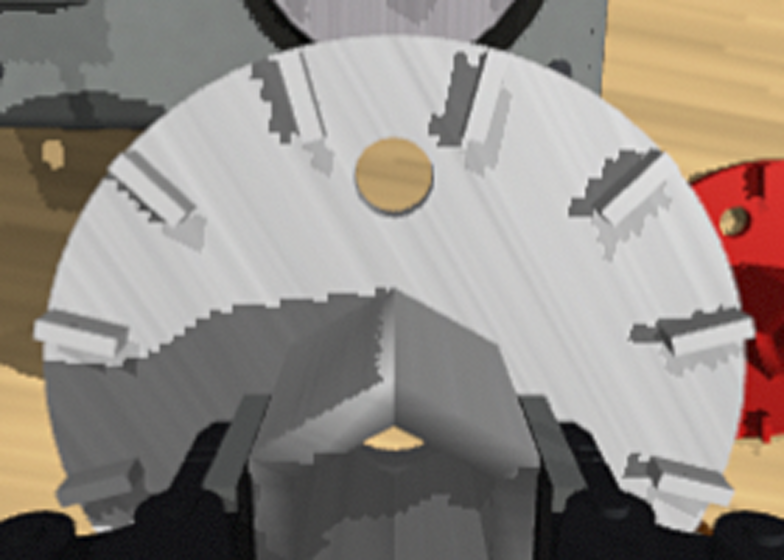

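Run:
```python
from fit import *
import pickle; cw,im,q,Rm=pickle.load(open('w6.pkl','rb'))
W=lambda p:unc(p,4,(220,0)); G=lambda p:unc(p,2.8,(180,100)); a=np.radians
g=[(48*np.cos(a(k)),48*np.sin(a(k))) for k in (0,120,240)]
ob=[(cw,W((404,46)),(*g[0],75)),(cw,W((404,76)),(*g[0],62)),(cw,W((251,359)),(*g[1],75)),(cw,W((556,359)),(*g[2],75)),(cw,W((404,245)),(0,0,94)),
 (cw,W((190,254)),(0,58,60)),(cw,W((617,254)),(0,-58,60)),(cw,W((404,25)),(58,0,60))]
v,r=fit(None,ob,[635,-254,.18]);print('hub',v,np.degrees(v[2]));print(r.round(1))
print('tool yaw',yawx(Rm),q)
h=px2w(cw,G((394,176)),q[2]-22.8+8); print('hole tool', Rm.T@(h-q))
l=px2w(cw,G((42,345)),q[2]-22.8+6);rr=px2w(cw,G((746,345)),q[2]-22.8+6); t=px2w(cw,G((394,36)),q[2]-22.8+8)
for x in (l,rr,t): print((Rm.T@(x-q)).round(1))
print('pred', w2px(cw,[q+Rm@np.array([48,0,14.8])]), G((394,176)))
```

```text
hub [ 6.35975286e+02 -2.54001198e+02  1.80421440e-01] 10.337387057595208
[[-0.  -0.1]
 [-0.  -2.9]
 [-0.7 -0.1]
 [ 0.8  0. ]
 [-0.1 -0.1]
 [ 0.5  4. ]
 [-0.3  4. ]
 [ 0.  -0.7]]
tool yaw 10.457155922546356 [ 510.78671664 -277.08700664  257.0331676 ]
hole tool [48.57117975  0.32690994 14.67610424]
[ 12.1 -75.2  16.9]
[12.1 75.5 16.6]
[75.   0.4 14.6]
pred [[319.80930575 163.53016242]] [320.39285714 162.53571429]
```

Run:
```python
from h import *
show(); rows([635.6,-254.0,160],10.4)
```

```text
t 7.7 p [ 510.8 -277.1  257. ] yaw 10.46 tilt 0.18 F [-0.1  0.  -4.2] w 42.8 j6 1.97
turn 1 x [-0.11, 0.15, 0.06]  then shift 3 x [4.231, -0.006, 3.234] total [12.69, -0.02, 9.7]
```

Call:
jog_arm:
  rows:
    - [[4.2,0,0],[0,0,0],3.5]
    - [[4.2,0,2.5],[0,0,0],3.5]
    - [[4.2,0,3],[0,0,0],3.5]
    - [[0,0,4],[0,0,0],3.5]
    - [[0,0,0],[0,0,0],3.5]
    - [[0,0,0],[0,0,0],3.5]
    - [[0,0,0],[0,0,0],3.5]

```text
clock: 8.57
position: [636.7, -255.3, 166.5]
ee_rot: [0.996, 0.091, 0.002, 0.001]
contact_force: [0.0, -0.1, -3.6]
gripper_width: 43.4
```

Run:
```python
from h import *
show();eyes.get_image('wrist');show();eyes.get_image('wrist'); show(); rows([635.6,-254.0,125],10.4)
```

```text
t 8.57 p [ 636.7 -255.3  166.5] yaw 10.47 tilt 0.29 F [ 0.  -0.1 -3.6] w 43.4 j6 1.9
t 8.62 p [ 636.6 -255.3  166.2] yaw 10.46 tilt 0.26 F [-0.8 -0.8 -3.4] w 43.7 j6 1.9
t 8.68 p [ 636.4 -255.2  165.7] yaw 10.46 tilt 0.22 F [ 0.1  0.4 -2.9] w 43.1 j6 1.9
turn 1 x [0.08, -0.2, 0.06]  then shift 1 x [-0.056, -0.134, 4.073] total [-0.06, -0.13, 4.07]
```

Call:
jog_arm:
  rows:
    - [[-0.1,-0.13,1.5],[0,-0.2,0],3.5]
    - [[0,0,1.5],[0,0,0],3.5]
    - [[0,0,1.0],[0,0,0],3.5]
    - [[0,0,0],[0,0,0],3.5]
    - [[0,0,0],[0,0,0],3.5]

```text
clock: 9.3
position: [635.0, -254.0, 123.5]
ee_rot: [0.996, 0.091, -0.001, 0.0]
contact_force: [-0.5, 0.2, -3.8]
gripper_width: 43.4
```

Run:
```python
from h import *
show();im=eyes.get_image('wrist');show();rows([635.6,-254.0,100],10.4); cv2.imwrite('pics/w7.png',im[:,:,::-1])
```

```text
t 9.3 p [ 635.  -254.   123.5] yaw 10.48 tilt 0.17 F [-0.5  0.2 -3.8] w 43.4 j6 1.9
t 9.35 p [ 635.1 -254.   123.8] yaw 10.48 tilt 0.15 F [ 0.6  0.6 -4.2] w 43.5 j6 1.9
turn 1 x [0.04, 0.14, 0.08]  then shift 1 x [0.049, 0.012, 2.384] total [0.05, 0.01, 2.38]
```

View pics/w7.png

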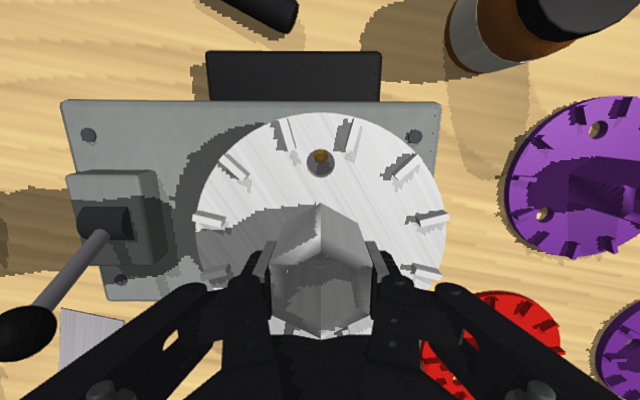

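Call:
jog_arm:
  rows:
    - [[0.05,0,0.8],[0,0,0],3.5]
    - [[0,0,0.8],[0,0,0],3.5]
    - [[0,0,0.6],[0,0,0],3.5]
    - [[0,0,0],[0,0,0],3.5]

```text
clock: 9.85
position: [634.5, -253.6, 100.3]
ee_rot: [0.996, 0.091, -0.003, -0.0]
contact_force: [-0.5, 0.7, -4.4]
gripper_width: 43.2
```

Call:
jog_arm:
  rows:
    - [[0,0,0.5],[0,0,0],3.5]
    - [[0,0,0.5],[0,0,0],3.5]
    - [[0,0,0],[0,0,0],3.5]

```text
clock: 10.22
position: [634.6, -253.6, 90.6]
ee_rot: [0.996, 0.091, -0.002, -0.0]
contact_force: [-0.3, -0.9, -4.3]
gripper_width: 43.6
```

Call:
jog_arm:
  rows:
    - [[0.05,0,0.4],[0,0,0],3.5]
    - [[0,0,0.4],[0,0,0],3.5]
    - [[0,0,0.1],[0,0,0],3.5]
    - [[0,0,0],[0,0,0],3.5]

```text
clock: 10.72
position: [635.5, -253.7, 83.0]
ee_rot: [0.996, 0.091, -0.002, 0.0]
contact_force: [-1.4, 0.7, 0.4]
gripper_width: 43.7
```

Call:
jog_arm:
  rows:
    - [[0,0,0.1],[0,0,0],3.5]
    - [[0,0,0],[0,0,0],6.5]
    - [[0,0,0],[0,0,0],6.5]
    - [[0,0,0],[0,0,0],6.5]
    - [[0,0,-3],[0,0,0],6.5]
    - [[0,0,-5],[0,0,0],6.5]
    - [[0,0,-5],[0,0,0],6.5]

```text
clock: 11.6
position: [635.8, -253.6, 212.4]
ee_rot: [0.996, 0.091, -0.002, 0.0]
contact_force: [0.6, -0.8, -0.6]
gripper_width: 65.1
```

Run:
```python
from fit import *
show();im=eyes.get_image('wrist'); cv2.imwrite('pics/w8.png',im[:,:,::-1])
t=eyes.get_image('top'); crop(t,285,95,405,175,5,'pics/t8.png')
# next: above panel P0 
rows([440,124,200],6.2)
```

```text
t 11.6 p [ 635.8 -253.6  212.4] yaw 10.47 tilt 0.24 F [ 0.6 -0.8 -0.6] w 65.1 j6 1.9
turn 1 x [0.39, -0.53, 4.32]  then shift 8 x [-1.964, -4.977, 0.241] total [-15.72, -39.82, 1.93]
```

View pics/w8.png

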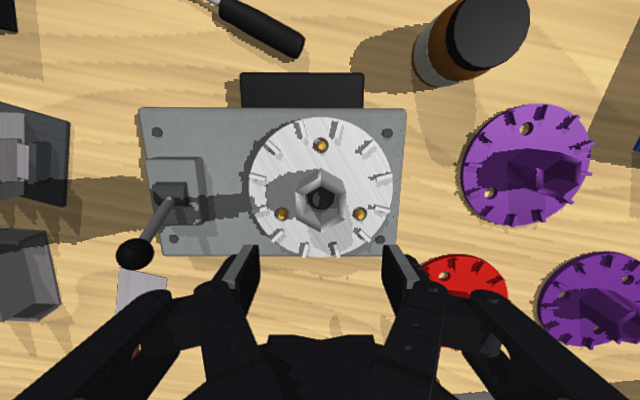

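View pics/t8.png

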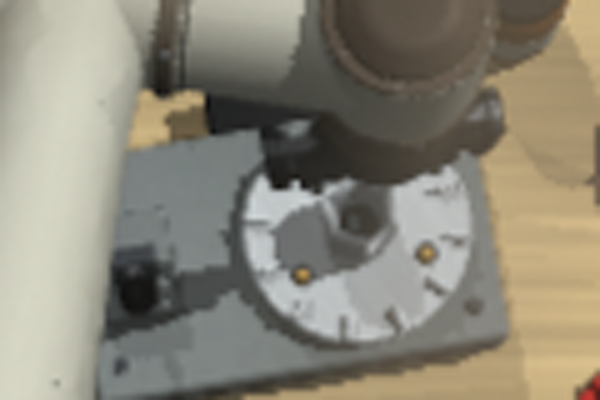

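Call:
jog_arm:
  rows:
    - [[0,0,0],[-0.2,0.2,4.3],6.5]
    - [[-2,-5,0.2],[0,0,0],5]
    - [[-2,-5,0.2],[0,0,0],3]
    - [[-2,-5,0.2],[0,0,0],3]
    - [[-2,-5,0.2],[0,0,0],3]
    - [[-2,-5,0.2],[0,0,0],3]
    - [[-2,-5,0.2],[0,0,0],3]
    - [[-2,-5,0.2],[0,0,0],3]
    - [[-1.7,-4.8,0.2],[0,0,0],3]
    - [[0,0,0],[0,0,0],3]

```text
clock: 12.95
position: [435.9, 127.5, 193.8]
ee_rot: [0.998, 0.056, 0.0, 0.002]
contact_force: [-0.5, -0.1, 0.8]
gripper_width: 29.4
```

Run:
```python
from fit import *
show();cm=eyes.camera_model('wrist');im=eyes.get_image('wrist'); cv2.imwrite('pics/w9.png',im[:,:,::-1]);show()
import pickle; pickle.dump((cm,im),open('w9.pkl','wb'))
rows([440,124,93],6.2)
```

```text
t 12.95 p [435.9 127.5 193.8] yaw 6.47 tilt 0.18 F [-0.5 -0.1  0.8] w 29.4 j6 1.04
t 13.0 p [436.6 126.4 193.9] yaw 6.36 tilt 0.2 F [ 0.5 -0.4  0.3] w 30.1 j6 1.04
turn 1 x [0.2, -0.03, 0.16]  then shift 2 x [0.158, 0.138, 5.043] total [0.32, 0.28, 10.09]
```

View pics/w9.png

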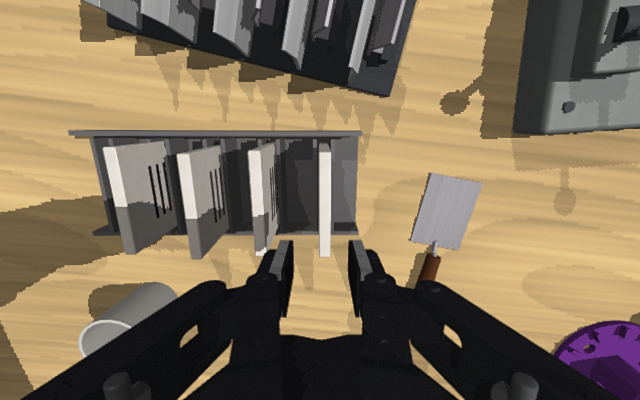

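Run:
```python
from fit import *
import pickle; cm,im=pickle.load(open('w9.pkl','rb'))
for n,a,b in [('P0',(324.5,144),(324.5,257)),('P1',(253,151),(262,255)),('P2',(182.5,155),(195.5,258)),('P3',(111,149),(130,255))]:
    a=px2w(cm,a,116);b=px2w(cm,b,116);m=(a+b)/2;d=a-b;print(n,m.round(1),np.linalg.norm(d).round(1),np.degrees(np.arctan2(d[1],d[0])).round(1))
```

```text
P0 [442.7 124.5 116. ] 95.7 6.7
P1 [434.9 178.5 116. ] 88.4 7.7
P2 [425.7 233.8 116. ] 87.9 6.0
P3 [423.4 288.1 116. ] 89.2 5.0
```

Call:
jog_arm:
  rows:
    - [[0.35,0.3,4],[0,0,0],3]
    - [[0,0,4],[0,0,0],3]
    - [[0,0,2],[0,0,0],3]
    - [[0,0,0],[0,0,0],3]
    - [[0,0,0],[0,0,0],0.6]
    - [[0,0,0],[0,0,0],0.6]
    - [[0,0,0],[0,0,0],0.6]
    - [[0,0,0],[0,0,0],0.6]

```text
clock: 14.0
position: [441.6, 122.6, 94.8]
ee_rot: [0.999, 0.054, 0.001, 0.001]
contact_force: [0.6, -0.4, 3.9]
gripper_width: 8.7
```

Run:
```python
from fit import *
show();im=eyes.get_image('wrist'); cv2.imwrite('pics/w10.png',im[:,:,::-1])
```

```text
t 14.0 p [441.6 122.6  94.8] yaw 6.2 tilt 0.21 F [ 0.6 -0.4  3.9] w 8.7 j6 1.05
```

View pics/w10.png

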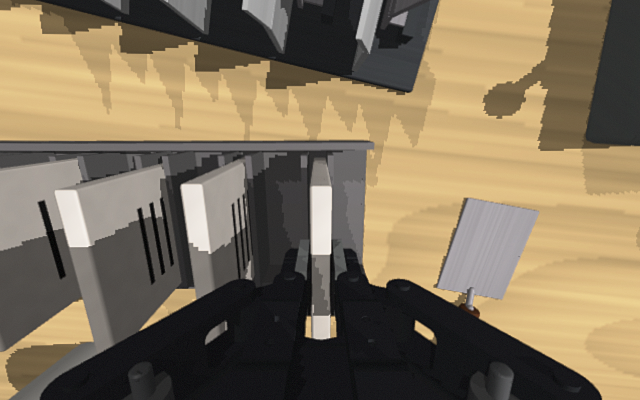

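Call:
jog_arm:
  rows:
    - [[0,0,-3],[0,0,0],0.6]
    - [[0,0,-5],[0,0,0],0.6]
    - [[0,0,-5],[0,0,6.1],0.6]
    - [[0,0,-1],[0,0,6.1],0.6]

```text
clock: 14.55
position: [442.0, 123.6, 237.3]
ee_rot: [0.999, -0.054, 0.003, -0.0]
contact_force: [-0.5, 0.5, -1.1]
gripper_width: 8.6
```

Run:
```python
from fit import *
show();rows([599.5,96.9,215],-6)
```

```text
t 14.55 p [442.  123.6 237.3] yaw -6.21 tilt 0.36 F [-0.5  0.5 -1.1] w 8.6 j6 0.83
turn 1 x [-0.05, -0.36, -0.21]  then shift 3 x [5.314, 0.337, 0.743] total [15.94, 1.01, 2.23]
```

Call:
jog_arm:
  rows:
    - [[5.3,0.33,0.2],[0,0,0],0.6]
    - [[5.3,0.33,0.2],[0,0,0],0.6]
    - [[5.3,0.33,0.2],[0,-0.3,-0.2],0.6]
    - [[0,0,1],[0,0,0],0.6]
    - [[0,0,0],[0,0,0],0.6]
    - [[0,0,0],[0,0,0],0.6]

```text
clock: 15.3
position: [596.9, 96.4, 218.4]
ee_rot: [0.999, -0.05, -0.002, 0.002]
contact_force: [0.0, 0.2, -0.8]
gripper_width: 8.7
```

Run:
```python
from fit import *
show();cm=eyes.camera_model('wrist');im=eyes.get_image('wrist'); cv2.imwrite('pics/w11.png',im[:,:,::-1]);show()
rows([599.5,96.9,180],-6)
for l in ([0,0,8],[0,13.5,85],[0,-14,85],[49,13.5,85],[-49,13.5,85]):
  c,s=np.cos(-.1048),np.sin(-.1048); P=[599.5+c*l[0]-s*l[1],96.9+s*l[0]+c*l[1],l[2]]; print(l,w2px(cm,P).round(1))
import pickle; pickle.dump((cm,im),open('w11.pkl','wb'))
```

```text
t 15.3 p [596.9  96.4 218.4] yaw -5.79 tilt 0.33 F [ 0.   0.2 -0.8] w 8.7 j6 1.04
t 15.35 p [597.1  96.5 218.9] yaw -5.78 tilt 0.27 F [ 0.9 -0.6 -1.1] w 8.9 j6 1.04
turn 1 x [0.18, 0.21, 0.22]  then shift 1 x [0.236, -0.068, 3.885] total [0.24, -0.07, 3.89]
[0, 0, 8] [[319.  177.1]]
[0, 13.5, 85] [[305.5 191.6]]
[0, -14, 85] [[332.8 191.7]]
[49, 13.5, 85] [[304.9 142. ]]
[-49, 13.5, 85] [[306.1 236.6]]
```

View pics/w11.png

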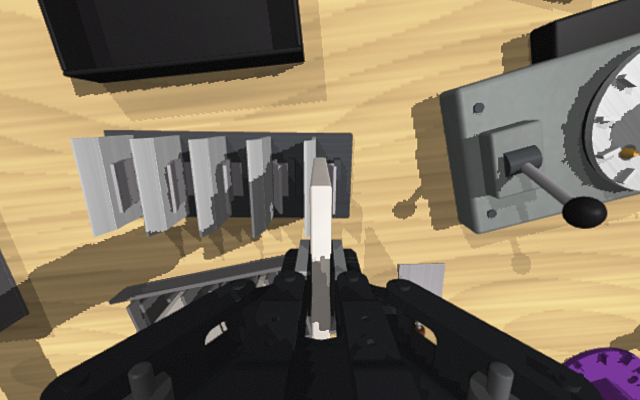

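Call:
jog_arm:
  rows:
    - [[0.24,-0.05,2],[0,0.2,0.2],0.6]
    - [[0,0,2],[0,0,0],0.6]
    - [[0,0,0],[0,0,0],0.6]
    - [[0,0,0],[0,0,0],0.6]

```text
clock: 15.85
position: [600.6, 96.6, 179.6]
ee_rot: [0.999, -0.052, 0.001, 0.001]
contact_force: [0.5, -1.2, -1.8]
gripper_width: 8.8
```

Run:
```python
from fit import *
show();rows([599.5,96.9,150],-6)
```

```text
t 15.85 p [600.6  96.6 179.6] yaw -5.99 tilt 0.18 F [ 0.5 -1.2 -1.8] w 8.8 j6 1.04
turn 1 x [0.16, -0.08, 0.01]  then shift 1 x [-0.109, -0.014, 2.957] total [-0.11, -0.01, 2.96]
```

Call:
jog_arm:
  rows:
    - [[-0.1,0,1],[0,0,0],0.6]
    - [[0,0,1],[0,0,0],0.6]
    - [[0,0,1],[0,0,0],0.6]
    - [[0,0,0],[0,0,0],0.6]

```text
clock: 16.35
position: [598.6, 96.1, 146.7]
ee_rot: [0.999, -0.053, -0.002, 0.002]
contact_force: [-0.1, 0.8, -1.0]
gripper_width: 8.8
```

Call:
jog_arm:
  rows:
    - [[0,0,0.5],[0,0,0],0.6]
    - [[0,0,0.5],[0,0,0],0.6]
    - [[0,0,0.5],[0,0,0],0.6]
    - [[0,0,0],[0,0,0],0.6]

```text
clock: 16.85
position: [600.5, 96.2, 134.7]
ee_rot: [0.999, -0.053, 0.001, 0.001]
contact_force: [0.4, -0.9, 5.3]
gripper_width: 8.8
```

Call:
jog_arm:
  rows:
    - [[0,0,0.7],[0,0,0],0.6]
    - [[0,0,0.7],[0,0,0],0.6]
    - [[0,0,0.6],[0,0,0],0.6]
    - [[0,0,0],[0,0,0],0.6]

```text
clock: 17.35
position: [599.9, 96.3, 113.3]
ee_rot: [0.999, -0.053, 0.0, 0.001]
contact_force: [1.2, 0.1, 1.8]
gripper_width: 8.9
```

Call:
jog_arm:
  rows:
    - [[0,0,0.6],[0,0,0],0.6]
    - [[0,0,0.6],[0,0,0],0.6]
    - [[0,0,0.3],[0,0,0],0.6]
    - [[0,0,0],[0,0,0],0.6]

```text
clock: 17.85
position: [599.2, 96.4, 97.5]
ee_rot: [0.999, -0.053, -0.0, 0.002]
contact_force: [1.0, 0.4, 1.7]
gripper_width: 8.6
```

Call:
jog_arm:
  rows:
    - [[0,0,0.15],[0,0,0],0.6]
    - [[0,0,0.15],[0,0,0],0.6]
    - [[0,0,0],[0,0,0],0.6]

```text
clock: 18.23
position: [599.3, 96.3, 96.9]
ee_rot: [0.999, -0.052, -0.0, 0.002]
contact_force: [-2.9, 1.6, 10.5]
gripper_width: 8.6
```

Call:
jog_arm:
  rows:
    - [[0,0,0],[0,0,0],3]
    - [[0,0,0],[0,0,0],3]
    - [[0,0,-2],[0,0,0],3]
    - [[0,0,-5],[0,0,0],3]
    - [[0,0,-3],[0,0,-6],3]
    - [[0,0,0],[0,0,-6.1],3]

```text
clock: 18.98
position: [600.3, 96.6, 197.5]
ee_rot: [0.998, 0.055, 0.001, 0.001]
contact_force: [-0.7, 0.3, -1.0]
gripper_width: 29.8
```

Run:
```python
from fit import *
show();im=eyes.get_image('wrist'); cv2.imwrite('pics/w12.png',im[:,:,::-1]);show()
rows([434,178.3,200],6.1)
```

```text
t 18.98 p [600.3  96.6 197.5] yaw 6.29 tilt 0.21 F [-0.7  0.3 -1. ] w 29.8 j6 1.25
t 19.02 p [599.3  96.4 195.8] yaw 6.39 tilt 0.16 F [ 0.1 -1.  -1.1] w 29.7 j6 1.25
turn 1 x [0.16, 0.03, 0.29]  then shift 4 x [-3.891, -2.476, -0.105] total [-15.56, -9.9, -0.42]
```

View pics/w12.png

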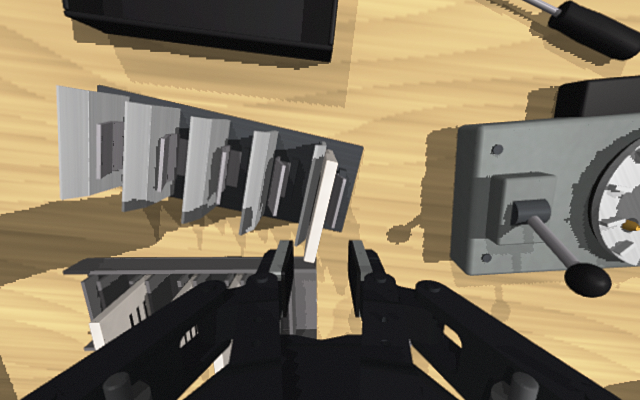

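The panel stands in slot 0, with its top edge running from (330,165) to (310,262). Next is P1.

Call:
jog_arm:
  rows:
    - [[-3.9,-2.5,-0.1],[0,0,0],3]
    - [[-3.9,-2.5,-0.1],[0,0,0],3]
    - [[-3.9,-2.5,0],[0,0,0.2],3]
    - [[-3.8,-2.4,0],[0,0,0],3]
    - [[0,0,0],[0,0,0],3]
    - [[0,0,0],[0,0,0],3]
    - [[0,0,0],[0,0,0],3]

```text
clock: 19.9
position: [435.3, 178.3, 196.5]
ee_rot: [0.999, 0.05, -0.001, 0.002]
contact_force: [0.3, 0.2, -0.1]
gripper_width: 29.9
```

Run:
```python
from fit import *
show();im=eyes.get_image('wrist'); cv2.imwrite('pics/w13.png',im[:,:,::-1]);show()
rows([434.3,178.3,94],6.1)
```

```text
t 19.9 p [435.3 178.3 196.5] yaw 5.78 tilt 0.26 F [ 0.3  0.2 -0.1] w 29.9 j6 0.93
t 19.95 p [435.3 178.2 196.5] yaw 5.77 tilt 0.26 F [0.8 0.2 0.1] w 29.9 j6 0.93
turn 1 x [0.22, 0.13, -0.33]  then shift 2 x [-0.048, -0.011, 5.124] total [-0.1, -0.02, 10.25]
```

View pics/w13.png

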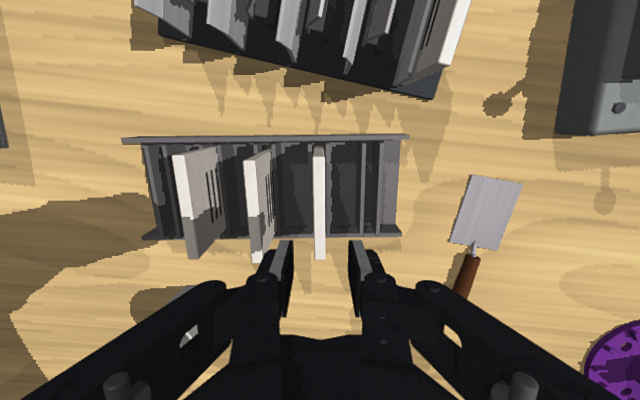

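P1 is centred between the fingers, with its top edge at (319,150)-(319,258).

Call:
jog_arm:
  rows:
    - [[-0.1,0,4],[0.2,0.1,-0.3],3]
    - [[0,0,4],[0,0,0],3]
    - [[0,0,2.2],[0,0,0],3]
    - [[0,0,0],[0,0,0],3]
    - [[0,0,0],[0,0,0],0.6]
    - [[0,0,0],[0,0,0],0.6]
    - [[0,0,0],[0,0,0],0.6]
    - [[0,0,0],[0,0,0],0.6]

```text
clock: 20.95
position: [434.3, 178.9, 95.9]
ee_rot: [0.999, 0.054, 0.001, -0.001]
contact_force: [0.9, 0.3, 3.7]
gripper_width: 8.3
```

Call:
jog_arm:
  rows:
    - [[0,0,-3],[0,0,0],0.6]
    - [[0,0,-5],[0,0,0],0.6]
    - [[0,0,-4],[0,0,6],0.6]
    - [[0,0,0],[0,0,6],0.6]

```text
clock: 21.45
position: [435.0, 179.5, 218.4]
ee_rot: [0.999, -0.052, 0.003, -0.003]
contact_force: [-0.9, 0.2, -1.3]
gripper_width: 8.7
```

Run:
```python
from fit import *
show();rows([605.3,151.6,215],-6)
```

```text
t 21.45 p [435.  179.5 218.4] yaw -6.01 tilt 0.46 F [-0.9  0.2 -1.3] w 8.7 j6 0.73
turn 1 x [-0.33, -0.32, -0.01]  then shift 3 x [5.744, 0.331, 0.114] total [17.23, 0.99, 0.34]
```

Call:
jog_arm:
  rows:
    - [[5.7,0.33,0],[0,0,0],0.6]
    - [[5.7,0.33,0],[0,0,0],0.6]
    - [[5.8,0.33,0],[-0.3,-0.3,0],0.6]
    - [[0,0,0],[0,0,0],0.6]
    - [[0,0,0],[0,0,0],0.6]
    - [[0,0,0],[0,0,0],0.6]

```text
clock: 22.2
position: [602.6, 151.3, 215.4]
ee_rot: [0.999, -0.05, -0.003, 0.002]
contact_force: [-0.4, -0.2, 0.0]
gripper_width: 8.5
```

Run:
```python
from fit import *
show();im=eyes.get_image('wrist'); cv2.imwrite('pics/w14.png',im[:,:,::-1]);rows([605.3,151.6,150],-6)
```

```text
t 22.2 p [602.6 151.3 215.4] yaw -5.79 tilt 0.4 F [-0.4 -0.2  0. ] w 8.5 j6 0.96
turn 1 x [0.26, 0.27, 0.23]  then shift 2 x [0.128, -0.024, 3.285] total [0.26, -0.05, 6.57]
```

View pics/w14.png

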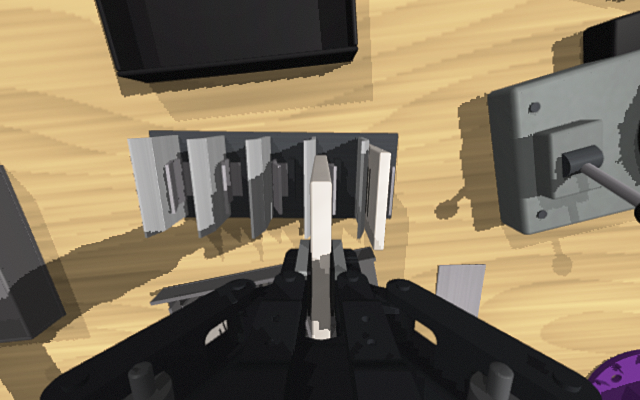

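Call:
jog_arm:
  rows:
    - [[0.2,-0.05,2],[0.2,0.2,0.2],0.6]
    - [[0,0,2],[0,0,0],0.6]
    - [[0,0,1.3],[0,0,0],0.6]
    - [[0,0,1],[0,0,0],0.6]
    - [[0,0,0],[0,0,0],0.6]

```text
clock: 22.88
position: [605.2, 151.2, 151.5]
ee_rot: [0.999, -0.052, -0.001, 0.001]
contact_force: [0.5, -0.8, -0.4]
gripper_width: 8.5
```

Run:
```python
from fit import *
show();rows([605.3,151.6,98],-6)
```

```text
t 22.88 p [605.2 151.2 151.5] yaw -6.02 tilt 0.18 F [ 0.5 -0.8 -0.4] w 8.5 j6 0.96
turn 1 x [0.12, 0.14, -0.02]  then shift 1 x [0.008, -0.042, 5.354] total [0.01, -0.04, 5.35]
```

Call:
jog_arm:
  rows:
    - [[0,0,0.7],[0,0,0],0.6]
    - [[0,0,0.7],[0,0,0],0.6]
    - [[0,0,0.7],[0,0,0],0.6]
    - [[0,0,0.7],[0,0,0],0.6]
    - [[0,0,0.7],[0,0,0],0.6]

```text
clock: 23.5
position: [607.1, 151.4, 118.9]
ee_rot: [0.999, -0.053, 0.001, 0.0]
contact_force: [-0.5, -1.2, 6.8]
gripper_width: 9.0
```

Call:
jog_arm:
  rows:
    - [[0,0,0.7],[0,0,0],0.6]
    - [[0,0,0.6],[0,0,0],0.6]
    - [[0,0,0.5],[0,0,0],0.6]
    - [[0,0,0.2],[0,0,0],0.6]
    - [[0,0,0],[0,0,0],0.6]

```text
clock: 24.12
position: [606.9, 151.4, 98.5]
ee_rot: [0.999, -0.053, 0.001, 0.0]
contact_force: [-0.1, -0.5, 5.4]
gripper_width: 8.8
```

Call:
jog_arm:
  rows:
    - [[0,0,0.15],[0,0,0],0.6]
    - [[0,0,0.15],[0,0,0],0.6]
    - [[0,0,0],[0,0,0],0.6]

```text
clock: 24.5
position: [607.1, 151.4, 98.0]
ee_rot: [0.999, -0.052, 0.002, 0.0]
contact_force: [-3.4, -1.7, 14.6]
gripper_width: 8.7
```

Call:
jog_arm:
  rows:
    - [[0,0,0],[0,0,0],3]
    - [[0,0,0],[0,0,0],3]
    - [[0,0,-2],[0,0,0],3]
    - [[0,0,-5],[0,0,0],3]
    - [[0,0,-3],[0,0,-6],3]
    - [[0,0,0],[0,0,-6.1],3]

```text
clock: 25.25
position: [607.1, 151.9, 196.7]
ee_rot: [0.998, 0.055, 0.002, -0.0]
contact_force: [0.3, 0.2, -1.0]
gripper_width: 29.9
```

Run:
```python
from fit import *
show();rows([426.8,233.5,200],6.1)
```

```text
t 25.25 p [607.1 151.9 196.7] yaw 6.29 tilt 0.2 F [ 0.3  0.2 -1. ] w 29.9 j6 1.18
turn 1 x [-0.03, -0.2, 0.19]  then shift 4 x [-4.265, -2.507, -0.082] total [-17.06, -10.03, -0.33]
```

Call:
jog_arm:
  rows:
    - [[-4.3,-2.5,0],[0,0,0],3]
    - [[-4.3,-2.5,0],[0,0,0],3]
    - [[-4.3,-2.5,0],[0,-0.2,0.1],3]
    - [[-4.2,-2.5,0],[0,0,0],3]
    - [[0,0,0],[0,0,0],3]
    - [[0,0,0],[0,0,0],3]
    - [[0,0,0],[0,0,0],3]

```text
clock: 26.12
position: [425.8, 232.4, 194.0]
ee_rot: [0.999, 0.051, -0.003, 0.001]
contact_force: [0.3, 0.0, -0.1]
gripper_width: 30.0
```

Run:
```python
from fit import *
show();im=eyes.get_image('wrist'); cv2.imwrite('pics/w15.png',im[:,:,::-1]);show()
rows([426.8,233.5,94],6.1)
```

```text
t 26.12 p [425.8 232.4 194. ] yaw 5.89 tilt 0.34 F [ 0.3  0.  -0.1] w 30.0 j6 0.84
t 26.18 p [425.9 232.4 193.9] yaw 5.88 tilt 0.34 F [ 0.1 -0.  -0.3] w 29.8 j6 0.84
turn 1 x [0.09, 0.33, -0.22]  then shift 2 x [0.053, -0.052, 4.997] total [0.11, -0.1, 9.99]
```

View pics/w15.png

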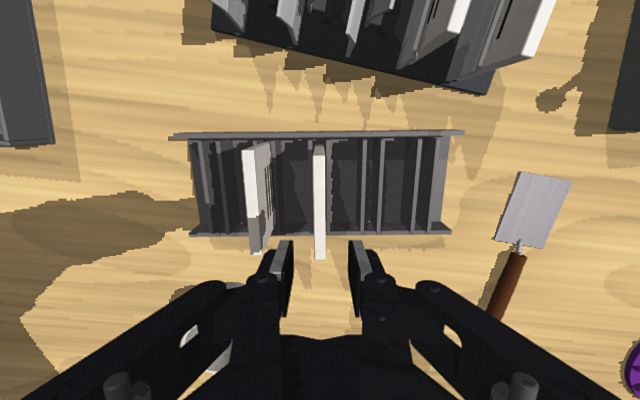

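P2 is centred, with its top edge at (319,148)-(319,258).

Call:
jog_arm:
  rows:
    - [[0.1,-0.1,4],[0.1,0.3,-0.2],3]
    - [[0,0,4],[0,0,0],3]
    - [[0,0,1.9],[0,0,0],3]
    - [[0,0,0],[0,0,0],3]
    - [[0,0,0],[0,0,0],0.6]
    - [[0,0,0],[0,0,0],0.6]
    - [[0,0,0],[0,0,0],0.6]
    - [[0,0,0],[0,0,0],0.6]

```text
clock: 27.18
position: [426.4, 234.3, 96.3]
ee_rot: [0.999, 0.054, 0.001, -0.001]
contact_force: [-1.0, -0.2, 4.1]
gripper_width: 8.8
```

Call:
jog_arm:
  rows:
    - [[0,0,-3],[0,0,0],0.6]
    - [[0,0,-5],[0,0,0],0.6]
    - [[0,0,-4.2],[0,0,6],0.6]
    - [[0,0,0],[0,0,6],0.6]

```text
clock: 27.68
position: [427.0, 235.0, 221.0]
ee_rot: [0.999, -0.052, 0.003, -0.003]
contact_force: [0.3, -0.4, -2.0]
gripper_width: 8.7
```

Run:
```python
from fit import *
show();rows([611,206.3,215],-6)
```

```text
t 27.68 p [427. 235. 221.] yaw -6.01 tilt 0.48 F [ 0.3 -0.4 -2. ] w 8.7 j6 0.63
turn 1 x [-0.39, -0.27, -0.01]  then shift 4 x [4.65, 0.233, 0.15] total [18.6, 0.93, 0.6]
```

Lower edge = TCP − 90.3, so the final TCP height should be about 98.3.

Call:
jog_arm:
  rows:
    - [[4.7,0.23,0],[0,0,0],0.6]
    - [[4.7,0.23,0],[0,0,0],0.6]
    - [[4.7,0.23,0],[-0.3,-0.2,0],0.6]
    - [[4.7,0.23,0.3],[0,0,0],0.6]
    - [[0,0,0],[0,0,0],0.6]
    - [[0,0,0],[0,0,0],0.6]
    - [[0,0,0],[0,0,0],0.6]

```text
clock: 28.55
position: [610.9, 205.7, 214.5]
ee_rot: [0.999, -0.05, -0.002, 0.002]
contact_force: [-0.3, -0.0, -0.4]
gripper_width: 8.8
```

Run:
```python
from fit import *
show();im=eyes.get_image('wrist'); cv2.imwrite('pics/w16.png',im[:,:,::-1]);rows([611,206.3,150],-6)
```

```text
t 28.55 p [610.9 205.7 214.5] yaw -5.79 tilt 0.33 F [-0.3 -0.  -0.4] w 8.8 j6 0.89
turn 1 x [0.24, 0.2, 0.22]  then shift 2 x [0.0, -0.026, 3.236] total [0.0, -0.05, 6.47]
```

View pics/w16.png

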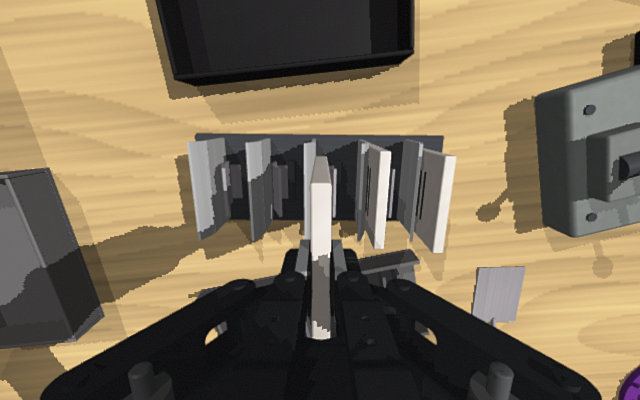

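Call:
jog_arm:
  rows:
    - [[0,-0.05,2],[0.2,0.2,0.2],0.6]
    - [[0,0,2],[0,0,0],0.6]
    - [[0,0,1.3],[0,0,0],0.6]
    - [[0,0,1],[0,0,0],0.6]
    - [[0,0,0],[0,0,0],0.6]

```text
clock: 29.22
position: [611.5, 205.8, 150.6]
ee_rot: [0.999, -0.053, -0.001, 0.001]
contact_force: [-0.2, -0.0, -0.6]
gripper_width: 8.8
```

Call:
jog_arm:
  rows:
    - [[0,0,0.7],[0,0,0],0.6]
    - [[0,0,0.7],[0,0,0],0.6]
    - [[0,0,0.7],[0,0,0],0.6]
    - [[0,0,0.7],[0,0,0],0.6]
    - [[0,0,0.7],[0,0,0],0.6]

```text
clock: 29.85
position: [613.4, 206.1, 118.3]
ee_rot: [0.999, -0.053, 0.002, -0.0]
contact_force: [0.2, -0.3, 6.5]
gripper_width: 8.8
```

Call:
jog_arm:
  rows:
    - [[0,0,0.7],[0,0,0],0.6]
    - [[0,0,0.6],[0,0,0],0.6]
    - [[0,0,0.5],[0,0,0],0.6]
    - [[0,0,0.3],[0,0,0],0.6]
    - [[0,0,0.15],[0,0,0],0.6]
    - [[0,0,0],[0,0,0],0.6]

```text
clock: 30.6
position: [613.8, 206.0, 98.3]
ee_rot: [0.999, -0.052, 0.003, -0.0]
contact_force: [-3.5, -1.0, 14.5]
gripper_width: 8.5
```

Call:
jog_arm:
  rows:
    - [[0,0,0],[0,0,0],3]
    - [[0,0,0],[0,0,0],3]
    - [[0,0,-2],[0,0,0],3]
    - [[0,0,-5],[0,0,0],3]
    - [[0,0,-3],[0,0,-6],3]
    - [[0,0,0],[0,0,-6.1],3]

```text
clock: 31.35
position: [613.3, 206.6, 196.7]
ee_rot: [0.998, 0.055, 0.003, -0.001]
contact_force: [-0.2, -0.4, -0.9]
gripper_width: 29.7
```

Run:
```python
from fit import *
show();rows([423.5,288.2,200],6.1)
```

```text
t 31.35 p [613.3 206.6 196.7] yaw 6.29 tilt 0.3 F [-0.2 -0.4 -0.9] w 29.7 j6 1.1
turn 1 x [-0.06, -0.3, 0.19]  then shift 4 x [-4.501, -2.533, -0.084] total [-18.01, -10.13, -0.33]
```

Call:
jog_arm:
  rows:
    - [[-4.5,-2.5,0],[0,0,0],3]
    - [[-4.5,-2.5,0],[0,0,0],3]
    - [[-4.5,-2.5,0],[0,-0.3,0.1],3]
    - [[-4.5,-2.6,0],[0,0,0],3]
    - [[0,0,0],[0,0,0],3]
    - [[0,0,0],[0,0,0],3]
    - [[0,0,0],[0,0,0],3]

```text
clock: 32.22
position: [423.0, 287.0, 193.5]
ee_rot: [0.999, 0.051, -0.003, 0.001]
contact_force: [-0.6, -0.2, -0.2]
gripper_width: 30.4
```

Run:
```python
from fit import *
show();im=eyes.get_image('wrist'); cv2.imwrite('pics/w17.png',im[:,:,::-1]);show()
rows([423.5,288.2,94],6.1)
```

```text
t 32.23 p [423.  287.  193.5] yaw 5.89 tilt 0.35 F [-0.6 -0.2 -0.2] w 30.4 j6 0.76
t 32.27 p [423.1 286.9 193.4] yaw 5.87 tilt 0.36 F [ 0.1  0.  -0.3] w 30.1 j6 0.76
turn 1 x [0.09, 0.35, -0.23]  then shift 2 x [0.029, -0.062, 4.972] total [0.06, -0.12, 9.94]
```

View pics/w17.png

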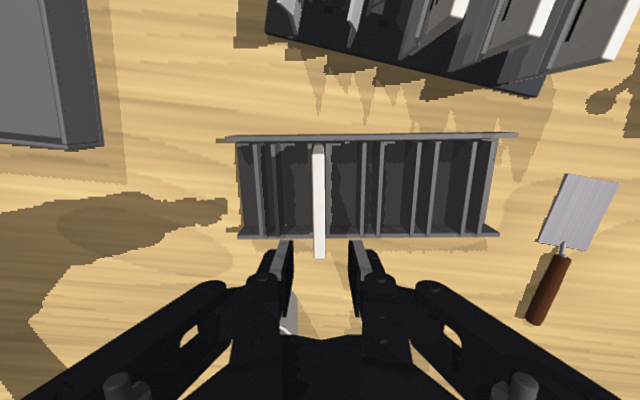

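P3 is the last panel, centred at (319,148)-(319,258). The other basket slots are empty.

Call:
jog_arm:
  rows:
    - [[0.05,-0.1,4],[0.1,0.3,-0.2],3]
    - [[0,0,4],[0,0,0],3]
    - [[0,0,1.9],[0,0,0],3]
    - [[0,0,0],[0,0,0],3]
    - [[0,0,0],[0,0,0],0.6]
    - [[0,0,0],[0,0,0],0.6]
    - [[0,0,0],[0,0,0],0.6]
    - [[0,0,0],[0,0,0],0.6]

```text
clock: 33.28
position: [423.0, 288.9, 95.8]
ee_rot: [0.999, 0.054, 0.001, -0.001]
contact_force: [1.0, 0.6, 4.6]
gripper_width: 8.4
```

Call:
jog_arm:
  rows:
    - [[0,0,-3],[0,0,0],0.6]
    - [[0,0,-5],[0,0,0],0.6]
    - [[0,0,-4.2],[0,0,6],0.6]
    - [[0,0,0],[0,0,6],0.6]

```text
clock: 33.78
position: [423.5, 289.7, 220.6]
ee_rot: [0.999, -0.052, 0.002, -0.003]
contact_force: [0.0, -0.2, -1.5]
gripper_width: 8.6
```

Run:
```python
from fit import *
show();rows([615,261,215],-6)
```

```text
t 33.77 p [423.5 289.7 220.6] yaw -6.0 tilt 0.47 F [ 0.  -0.2 -1.5] w 8.6 j6 0.55
turn 1 x [-0.41, -0.22, -0.0]  then shift 4 x [4.836, 0.213, 0.14] total [19.34, 0.85, 0.56]
```

Call:
jog_arm:
  rows:
    - [[4.8,0.21,0],[0,0,0],0.6]
    - [[4.8,0.21,0],[0,0,0],0.6]
    - [[4.8,0.21,0],[-0.3,-0.2,0],0.6]
    - [[4.9,0.21,0.3],[0,0,0],0.6]
    - [[0,0,0],[0,0,0],0.6]
    - [[0,0,0],[0,0,0],0.6]
    - [[0,0,0],[0,0,0],0.6]

```text
clock: 34.65
position: [612.5, 260.6, 214.0]
ee_rot: [0.999, -0.05, -0.002, 0.002]
contact_force: [0.7, -0.9, -1.5]
gripper_width: 8.8
```

Run:
```python
from fit import *
show();im=eyes.get_image('wrist'); cv2.imwrite('pics/w18.png',im[:,:,::-1]);rows([616,261,150],-6)
```

```text
t 34.65 p [612.5 260.6 214. ] yaw -5.78 tilt 0.35 F [ 0.7 -0.9 -1.5] w 8.8 j6 0.82
turn 1 x [0.25, 0.22, 0.23]  then shift 2 x [0.169, -0.033, 3.21] total [0.34, -0.07, 6.42]
```

View pics/w18.png

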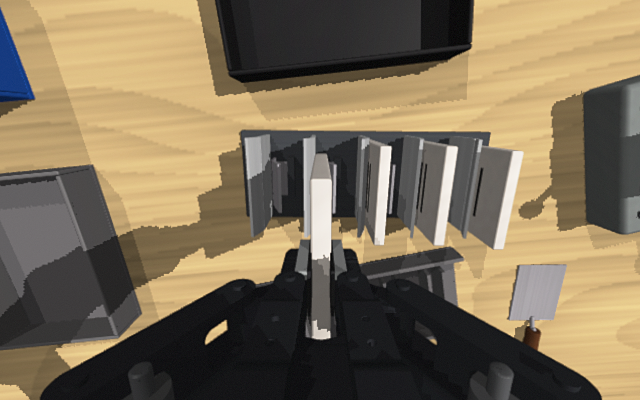

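Call:
jog_arm:
  rows:
    - [[0.2,-0.05,2],[0.2,0.2,0.2],0.6]
    - [[0,0,2],[0,0,0],0.6]
    - [[0,0,1.3],[0,0,0],0.6]
    - [[0,0,1],[0,0,0],0.6]
    - [[0,0,0],[0,0,0],0.6]

```text
clock: 35.33
position: [615.1, 260.5, 150.1]
ee_rot: [0.999, -0.053, -0.001, 0.001]
contact_force: [1.1, 0.2, -0.6]
gripper_width: 8.5
```

Call:
jog_arm:
  rows:
    - [[0,0,0.7],[0,0,0],0.6]
    - [[0,0,0.7],[0,0,0],0.6]
    - [[0,0,0.7],[0,0,0],0.6]
    - [[0,0,0.7],[0,0,0],0.6]
    - [[0,0,0.7],[0,0,0],0.6]

```text
clock: 35.95
position: [616.9, 261.0, 117.7]
ee_rot: [0.999, -0.053, 0.002, -0.001]
contact_force: [-0.5, -0.7, 5.8]
gripper_width: 8.7
```

Call:
jog_arm:
  rows:
    - [[0,0,0.7],[0,0,0],0.6]
    - [[0,0,0.6],[0,0,0],0.6]
    - [[0,0,0.5],[0,0,0],0.6]
    - [[0,0,0.3],[0,0,0],0.6]
    - [[0,0,0.1],[0,0,0],0.6]
    - [[0,0,0],[0,0,0],0.6]

```text
clock: 36.7
position: [617.4, 260.9, 97.9]
ee_rot: [0.999, -0.052, 0.002, -0.001]
contact_force: [-2.3, -0.7, 12.8]
gripper_width: 8.5
```

Call:
jog_arm:
  rows:
    - [[0,0,0],[0,0,0],3]
    - [[0,0,0],[0,0,0],3]
    - [[0,0,-2],[0,0,0],3]
    - [[0,0,-5],[0,0,0],3]
    - [[-2,3,-5],[0,0,-6],1]
    - [[-4,3,-2],[0,0,0],0]
    - [[0,0,0],[0,0,0],0]
    - [[0,0,0],[0,0,0],0]

```text
clock: 37.7
position: [552.5, 202.9, 233.2]
ee_rot: [1.0, -0.0, -0.001, 0.001]
contact_force: [0.2, -0.1, -0.7]
gripper_width: 0.1
```

Run:
```python
from fit import *
show();cm=eyes.camera_model('wrist');im=eyes.get_image('wrist'); cv2.imwrite('pics/w19.png',im[:,:,::-1])
s=eyes.get_image('scene'); crop(s,250,120,530,330,2.8,'pics/s19.png'); crop(s,380,150,520,250,5.7,'pics/s19b.png')
t=eyes.get_image('top'); crop(t,150,95,410,245,3,'pics/t19.png')
# panel prediction
for k in range(4):
    yk=-110+55*k; P=[611+.1045*yk,206.3+.9945*yk]
    e=[[P[0]+.9945*sx*45,P[1]-.1045*sx*45,118] for sx in (1,-1)]; print(k,w2px(cm,e).round(0).tolist())
```

```text
t 37.7 p [552.5 202.9 233.2] yaw -0.04 tilt 0.09 F [ 0.2 -0.1 -0.7] w 0.1 j6 0.94
0 [[449.0, 95.0], [427.0, 197.0]]
1 [[386.0, 89.0], [370.0, 191.0]]
2 [[321.0, 81.0], [311.0, 185.0]]
3 [[256.0, 74.0], [253.0, 179.0]]
```

View pics/w19.png

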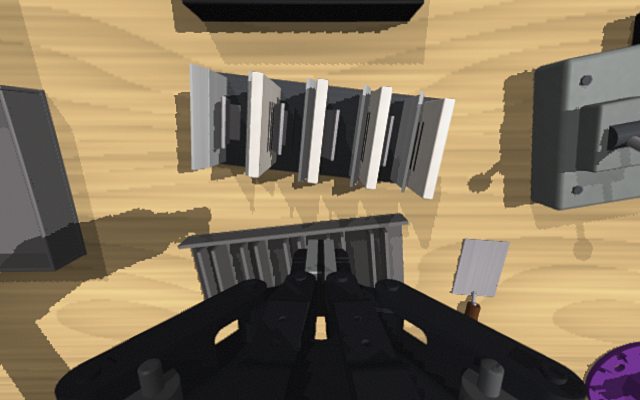

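View pics/s19b.png

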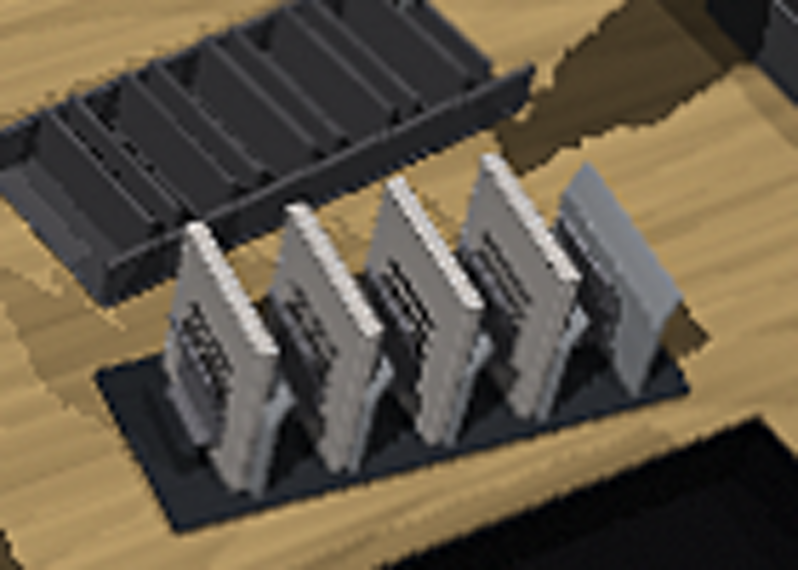

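View pics/s19.png

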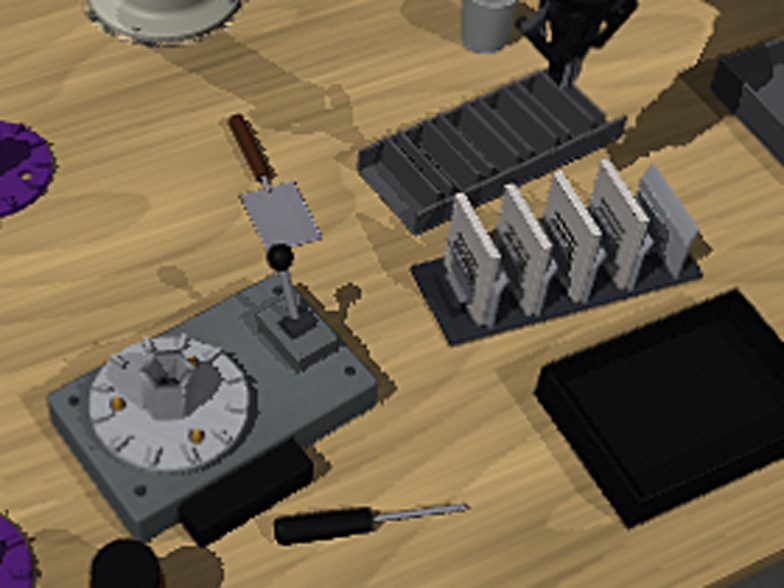

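View pics/t19.png

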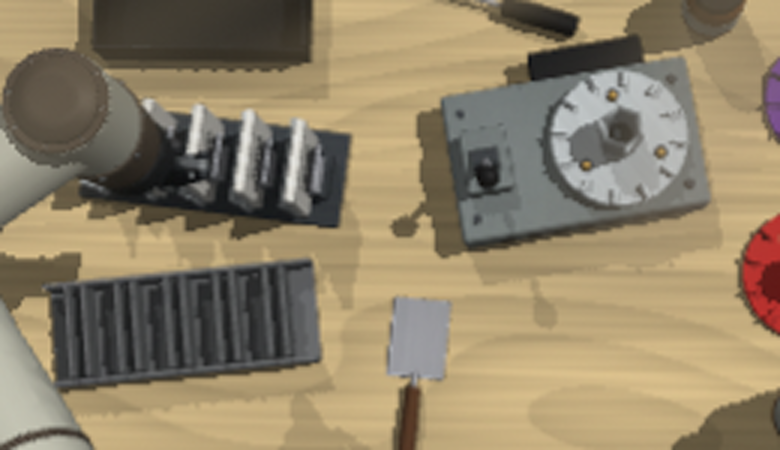

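Run:
```python
from fit import *
print(px2w(cs,(350,211.8),142),px2w(ct,(312.3,152.3),142))
show();rows([525.2,-121.7,230],10.4)
```

```text
[ 576.71215484 -111.11086036  142.        ] [ 580.72710406 -112.04884726  142.        ]
t 37.85 p [552.8 203.2 232.1] yaw -0.03 tilt 0.2 F [ 0.3 -0.5  0. ] w -0.3 j6 0.94
turn 2 x [0.06, 0.08, -5.21]  then shift 6 x [-1.43, 5.244, 0.035] total [-8.58, 31.46, 0.21]
```

Call:
jog_arm:
  rows:
    - [[0,0,0],[0,0,-5.2],0]
    - [[0,0,0],[0,0,-5.2],0]
    - [[-1.4,5.2,0],[0,0,0],0]
    - [[-1.4,5.2,0],[0,0,0],0]
    - [[-1.4,5.2,0],[0,0,0],0]
    - [[-1.4,5.2,0],[0,0,0],0]
    - [[-1.4,5.2,0],[0,0,0],0]
    - [[-1.4,5.2,0],[0,0,0],0]
    - [[0,0,0],[0,0,0],0]
    - [[0,0,0],[0,0,0],0]

```text
clock: 39.1
position: [526.3, -119.2, 233.1]
ee_rot: [0.996, 0.09, -0.001, 0.0]
contact_force: [-0.5, 0.4, -0.3]
gripper_width: -0.0
```

Run:
```python
from fit import *
show();cm=eyes.camera_model('wrist');im=eyes.get_image('wrist'); cv2.imwrite('pics/w20.png',im[:,:,::-1])
b=np.array([578.5,-111.5,142]);print(w2px(cm,b)); rows([525.2,-121.7,130],10.4)
```

```text
t 39.1 p [ 526.3 -119.2  233.1] yaw 10.33 tilt 0.14 F [-0.5  0.4 -0.3] w -0.0 j6 1.67
[[322.34821409 144.39199694]]
turn 1 x [0.04, 0.12, 0.0]  then shift 2 x [-0.085, 0.143, 5.164] total [-0.17, 0.29, 10.33]
```

View pics/w20.png

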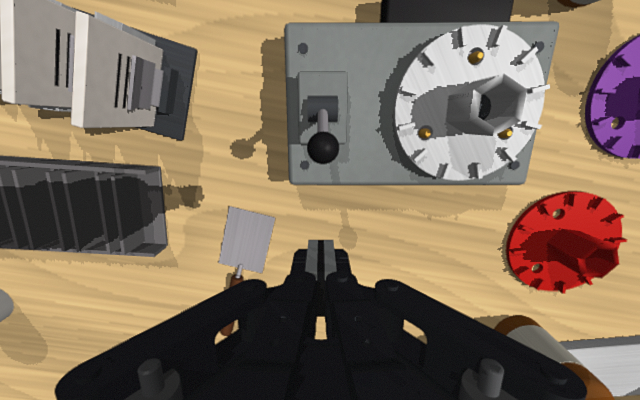

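Call:
jog_arm:
  rows:
    - [[-0.1,0.2,5],[0,0,0],0]
    - [[0,0,5.2],[0,0,0],0]
    - [[0,0,0],[0,0,0],0]
    - [[0,0,0],[0,0,0],0]

```text
clock: 39.65
position: [527.1, -120.8, 133.8]
ee_rot: [0.996, 0.091, 0.001, 0.001]
contact_force: [0.0, -0.2, 0.5]
gripper_width: 0.2
```

Call:
jog_arm:
  rows:
    - [[1.5,0,0],[0,0,0],0]
    - [[1.5,0,0],[0,0,0],0]
    - [[1.5,0,0],[0,0,0],0]
    - [[1.5,0,0],[0,0,0],0]
    - [[1,0,0],[0,0,0],0]
    - [[0,0,0],[0,0,0],0]

```text
clock: 40.4
position: [595.0, -108.6, 131.5]
ee_rot: [0.996, 0.09, -0.0, 0.0]
contact_force: [0.5, -0.2, 0.3]
gripper_width: -0.3
```

Call:
jog_arm:
  rows:
    - [[0.9,0,0],[0,0,0],0]
    - [[0.9,0,0],[0,0,0],0]
    - [[0.8,0,0],[0,0,0],0]
    - [[0,0,0],[0,0,0],0]
    - [[0,0,0],[0,0,0],0]

```text
clock: 41.02
position: [620.0, -104.2, 132.1]
ee_rot: [0.996, 0.09, -0.0, 0.001]
contact_force: [0.0, -1.0, 0.1]
gripper_width: -0.2
```

Run:
```python
from fit import *
show();cm=eyes.camera_model('wrist');im=eyes.get_image('wrist'); cv2.imwrite('pics/w21.png',im[:,:,::-1])
a=np.radians(10.4)
for t in (0.7,.85,1.0):
    th=t-.5; l=80*np.sin(th)  ; P=[608.8+np.cos(a)*l,-106.4+np.sin(a)*l,72+80*np.cos(th)]; print(t,w2px(cm,P).round(0),w2px(cs,P).round(0))
s=eyes.get_image('scene'); crop(s,300,180,400,255,7,'pics/s21.png')
```

```text
t 41.02 p [ 620.  -104.2  132.1] yaw 10.37 tilt 0.06 F [ 0.  -1.   0.1] w -0.2 j6 1.66
0.7 [[320. 261.]] [[361. 222.]]
0.85 [[320. 237.]] [[363. 225.]]
1.0 [[320. 213.]] [[366. 229.]]
```

View pics/w21.png

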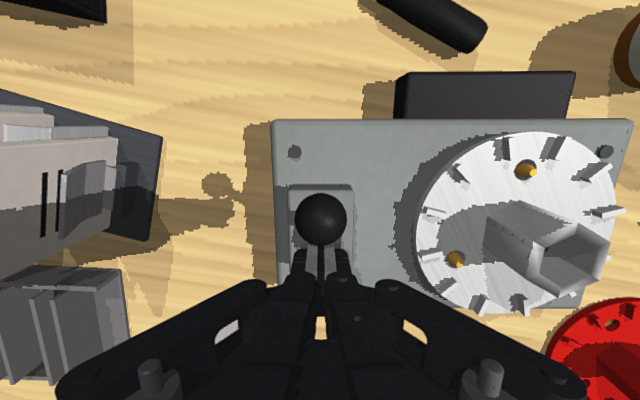

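View pics/s21.png

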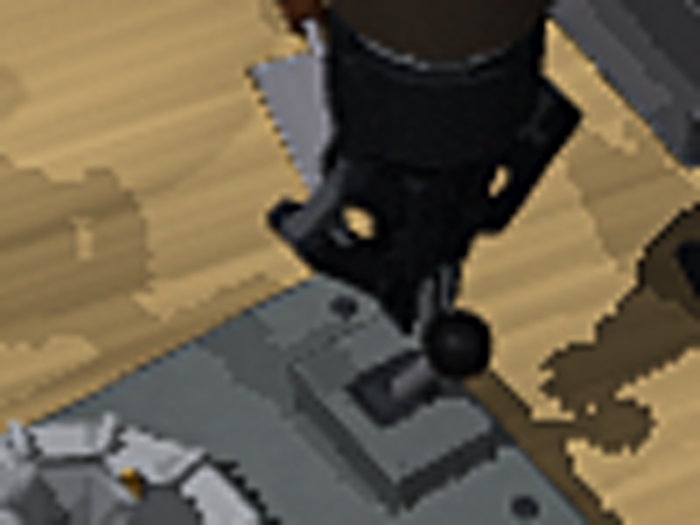

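Call:
jog_arm:
  rows:
    - [[0.2,0,0],[0,0,0],0]
    - [[0.2,0,0],[0,0,0],0]
    - [[0,0,0],[0,0,0],0]

```text
clock: 41.5
position: [623.1, -103.6, 131.6]
ee_rot: [0.996, 0.09, -0.001, 0.001]
contact_force: [-1.9, -0.3, -0.4]
gripper_width: -0.1
```

Force is just building, so the lever is at its stop. I'll back off and go clear.

Call:
jog_arm:
  rows:
    - [[-2,0,0],[0,0,0],0]
    - [[-4,0,0],[0,0,0],0]
    - [[-4,0,0],[0,0,0],0]
    - [[0,0,-5],[0,0,0],0]
    - [[-3,0,-5],[0,0,0],0]
    - [[-5,0,-3],[0,0,0],0]
    - [[0,0,0],[0,0,0],0]
    - [[0,0,0],[0,0,0],0]

```text
clock: 42.5
position: [447.0, -135.6, 262.4]
ee_rot: [0.996, 0.09, 0.0, 0.0]
contact_force: [0.6, 0.3, -0.1]
gripper_width: 0.1
```

Run:
```python
from fit import *
show();cm=eyes.camera_model('wrist');im=eyes.get_image('wrist'); cv2.imwrite('pics/w22.png',im[:,:,::-1])
a=np.radians(10.4)
for t in (0.7,.85,1.0):
    th=t-.5; l=80*np.sin(th)  ; P=[608.8+np.cos(a)*l,-106.4+np.sin(a)*l,72+80*np.cos(th)]; print(t,w2px(cm,P).round(0),w2px(cs,P).round(0))
s=eyes.get_image('scene'); crop(s,250,120,530,330,2.8,'pics/s22.png')
cv2.imwrite('pics/s22f.png',s[:,:,::-1])
```

```text
t 42.5 p [ 447.  -135.6  262.4] yaw 10.36 tilt 0.08 F [ 0.6  0.3 -0.1] w 0.1 j6 1.7
0.7 [[320. -30.]] [[361. 222.]]
0.85 [[320. -47.]] [[363. 225.]]
1.0 [[320. -61.]] [[366. 229.]]
```

View pics/w22.png

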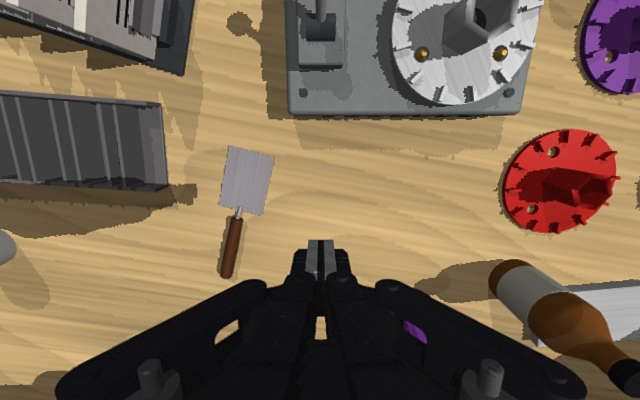

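View pics/s22.png

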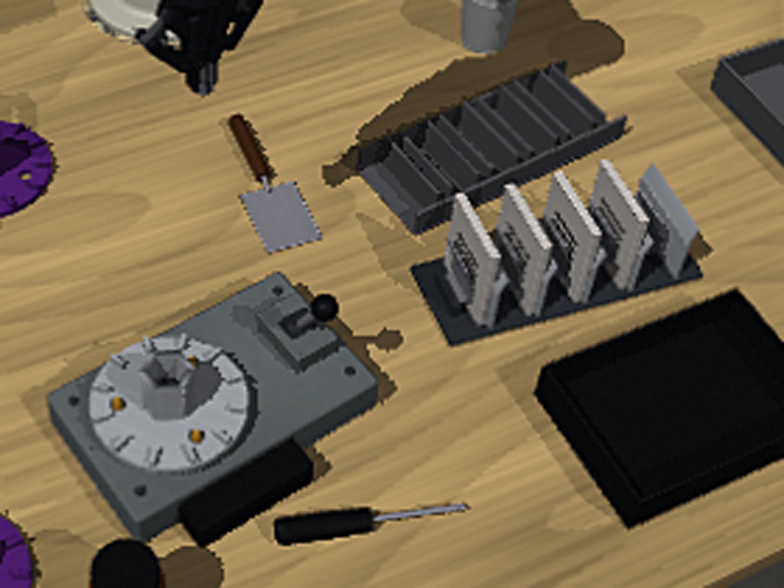

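The ball is at scene (365,230), matching the predicted fully on position of (366,229). The guard is flat with all its studs showing, four panels stand in the rack, and the bottle is upright. I'm handing in.

Run:
```python
from h import *
show(); print(arm.job_done())
```

```text
t 42.6 p [ 447.1 -135.5  261.2] yaw 10.38 tilt 0.13 F [-1.2 -0.4  0.2] w -0.3 j6 1.7
the job is handed in; nothing more can be done
None
```

The job is handed in at about 43 s of the 210 s allowed; no verdict was reported, so the results below are my own checks.

- **Guard:** I fitted the bare aluminium guard on the hub. Afterwards the wrist picture showed all three studs through its holes, and its height, read from the arm, matched the seat to within about 1 mm.
- **Panels:** Four panels were present, and I pushed them into slots 0 to 3. Each stopped at the expected height with 10–15 N of push. The last wrist and scene pictures show them upright and centred within a few mm, with the basket empty.
- **Switch:** I moved the lever last. In the final scene picture its ball was about 1 pixel from where it should be when fully on.
- **Bottle and arm:** The resin bottle is upright and the arm is clear of everything.

No check failed. In the final wrist picture the lever's ball was out of frame, so the switch reading after I backed off rests on the scene camera alone.

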